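# Riddle a stream-bed sample and save the mussel

### The job

Pick up the sample pan by its handle, carry it over the tub and tip it from close above so that everything slides out onto the grate: the pebbles drop through into the tub and the mussel shell stays on top. Set the empty pan back upright on the open bench, then pick the shell off the grate and lay it gently in the round steel dish. Leave the bottle, jar and beaker where they are.

Things in the scene. Friction and masses are not known exactly. Their poses are not given: they have to be found in the camera images.
- grate (a point): Centre of a riddle grate, at its bars' tops, 63 mm above the bench, z up. It is fixed in the mouth of an open grey tub, 256 (x) x 215 (y) x 67 mm high, walls 5 mm, fixed to the bench, whose rim stands 4 mm above the bars. Round steel bars 6 mm thick run both ways, leaving 35 mm square openings: pebbles fall through, the shell cannot. Nothing is under the bars at the start.
- pan_handle (a point): Centre of the handle of a loose aluminium sample pan: a square black bar, 14 x 14 mm, 116 mm long along y, bridging the pan's middle 85 mm above its underside on 14 mm wide uprights at its ends. Pan 180 mm long (x), 116 mm wide (y), walls 30 mm high on both sides and at the +x end; the -x end is the open mouth. 280 g, contents 160 g. z up.
- pan_mouth (a point): Middle of the pan's open mouth edge, at its underside: 90 mm from the handle's middle along the pan's -x, 85 mm below it. Only a low bead, 2 mm above the floor, crosses the mouth. Floor 3 mm thick, 75 mm free under the bar. Shell and pebbles lie loose on the floor; they slide out over the mouth when the pan is tipped 40 to 50 degrees mouth down. Axes as the handle's.
- shell_mid (a point): Centre of the closed, dark mussel shell, a smooth egg-like solid 100 mm long (x of this frame) x 56 mm wide (y) x 40 mm thick (z), slightly fatter towards +x, about 90 g. Starts lying flat in the pan, so its centre is 23 mm above the pan's underside; on the grate it can lie any way round, rarely it stands with an end in an opening.
- pebble0_mid (a point): Centre of a rounded grey pebble about 26 mm across, in the pan at the start.
- pebble1_mid (a point): Centre of a second such pebble.
- pebble2_mid (a point): Centre of a third such pebble.
- dish_in (a point): Centre of the inner floor of a loose round steel dish, 5 mm above the bench. Inner diameter at the floor 140 mm, rim 156 mm across and 28 mm above the bench, 450 g. z is up.
- wash_bottle: Bystander: loose white bottle 66 mm across, 170 mm high; origin under its centre.
- sample_jar: Bystander: loose amber glass jar 64 mm across, 85 mm high; origin under its centre.
- beaker: Bystander: loose clear beaker 76 mm across, 100 mm high; origin under its centre.

How it is judged:
On the way, in this order (a step that is already met when the one before it is completed fails the run):
1. the pan is carried over the tub with the shell still in it (height (world z) of pan_handle above 0.15 m and horizontal distance between pan_handle and grate below 0.18 m and distance between shell_mid and pan_handle below 0.13 m and contact force between shell and pan above 0.1 N and contact force between shell and the fingers below 0.1 N), for 0.05 s.
2. the pan is tipped mouth down over the tub (angle between pan_handle's own z axis and vertical above 0.35 rad and horizontal distance between pan_handle and grate below 0.18 m), for 0.1 s.
3. the shell lies on the grate, out of the pan and not held (z of shell_mid in the frame of grate between 0.005 and 0.05 m and horizontal distance between shell_mid and grate below 0.15 m and contact force between shell and tub above 0.1 N and contact force between shell and pan below 0.05 N and contact force between shell and the fingers below 0.05 N), for 0.3 s.
At the end, for the whole second after the job is handed in: The shell lies still on the dish's floor, its centre within 45 mm of the dish's centre, and the dish stands flat on the bench; the pan stands upright (within 6 degrees) on the bench, at rest; all three pebbles are in the tub below the grate (horizontal distance between shell_mid and dish_in below 0.045 m and z of shell_mid in the frame of dish_in below 0.04 m and linear speed of each of shell, pan below 0.05 m/s and angle between each of dish_in, pan_handle's own z axis and vertical below 0.1 rad and height (world z) of dish_in below 0.012 m and height (world z) of pan_handle between 0.075 and 0.095 m and z of each of pebble0_mid, pebble1_mid, pebble2_mid in the frame of grate below -0.008 m and x of pebble0_mid in the frame of grate between -0.125 and 0.125 m and y of pebble0_mid in the frame of grate between -0.104 and 0.104 m and x of pebble1_mid in the frame of grate between -0.125 and 0.125 m and y of pebble1_mid in the frame of grate between -0.104 and 0.104 m and x of pebble2_mid in the frame of grate between -0.125 and 0.125 m and y of pebble2_mid in the frame of grate between -0.104 and 0.104 m); the robot touches nothing.
It fails at once if the shell is thrown or dropped from a height (faster than 2 m/s) (linear speed of shell above 2 m/s).
It fails at once if the shell is dropped into the dish instead of laid (over 0.7 m/s just above it) (horizontal distance between shell_mid and dish_in below 0.08 m and height (world z) of shell_mid below 0.06 m and linear speed of shell above 0.7 m/s).
It fails at once if the bottle, jar or beaker is shifted by more than 40 mm (distance of any of wash_bottle, sample_jar, beaker from where it was at the start of the episode above 0.04 m).
It also fails if it takes over 72 s, if anything falls off the work surface, if the arm or the gripper's body presses on something with over 40 N, if the wrist force passes 120 N, or if a joint passes its speed limit or range.

### The arm

A 6-joint arm with a two-finger parallel gripper is mounted at the origin on the work surface. World frame = base frame: x ahead of the robot, y to its left, z up, the work surface at z = 0. Lengths are in m, angles in rad, forces in N, time in s.
With the tool pointing down it reaches from about 0.375 to 0.975 m from the base axis. Payload 3.8 kg.
Tool frame: the origin (TCP) lies at the very end of the fingers, on their centre line; the grasp point (between the pads) lies bot.grip_point_offset behind it (bot.grip_point_offset is the distance from the TCP to the grasp point, in m); z points along the fingers, y is the line along which they close (so a half turn about z gives the same grasp; the last joint's range is limited). The gripper opens to 85 mm and grips with 20 to 120 N. Pads are 22 mm wide; open, the fingers measure 114 mm over their backs; the gripper's body (76 mm by 85 mm) begins 54 mm behind the grasp point. The pads swing forward as they close: fully open they stand 13 mm farther back than shut.
Start: joints at [-1.348, 0.264, 1.604, -0, 1.274, -0.037], TCP at [0.173, -0.652, 0.231] pointing down, gripper open.
Joint ranges: [-2.63, 2.63], [-0.94, 2.18], [0.31, 2.57], [-1.31, 4.45], [0, 2.66], [-2.55, 2.55]. Speed limits (rad/s): [2.57, 2.57, 3.14, 3.14, 3.14, 3.14].

### API

Orientations are given as a rotation vector (axis times angle).
In Python, from workcell import bot, vision gives the robot as it stands.
- The arm moves only by the tool play_rows, never from a script. Its argument "rows" is a list of rows, each an object of numbers: "dx", "dy", "dz": the shift along the tool's x, y, z as a fraction of full scale; "roll": the turn about the tool's z as a fraction of full scale; "fingers": the closure, from 0 (fully open) to 1 (shut). In form: [{"dx": .., "dy": .., "dz": .., "roll": .., "fingers": ..}, ...]. A call has 1 to 20 rows; each row shifts and turns the commanded pose from where the row before left it, along the tool's axes as they then stand; what a row does not reach is not made up. Full scale, the value 1, is 0.04 m for a shift and 4 degrees for a turn. A row lasts 1/12 s, in which the tool goes at most 41.7 mm and 7.16 degrees, less where a joint would pass 70% of its speed; a pose out of reach is approached as far as the arm can. A call with a number of a shift or a turn outside -1 to 1 is refused whole. A call with a gripper value outside its range is refused whole. The fingers move at their own pace and stop on an object; "grip_force" is the grip in N (left out, the last holds). Time passes only in rows, so rows that do not move let the fingers close. It gives the time, the measured TCP pose, the force and the opening at its end, in the units of the state.
- bot.read_state(): the state, without advancing time (a new reading comes with each control period).
- vision.read_camera(name): name is "scene" or "top"; returns a dict with "pixels" (480x640x3 uint8, red, green, blue), "depth" (480x640 float32, m along the optical axis (not along the pixel's ray), 0 where there is no reading), "fx", "fy", "cx", "cy" (pixels), "R" (3x3) and "t" (3): a world point X has camera coordinates R X + t. Camera axes: x right, y down, z forward; pixel columns grow to the right and rows downward; lengths in m; the calibration is good to about 2 mm. A picture is of the moment at which its call begins.
- bot.finish_job(): hands the job in, once; it reports no verdict.
The state is a dict: "time": time; "q": joint angles; "joint_vel": joint speeds; "joint_torque": joint torques, N m; "tool_pos": TCP position; "tcp_rot": TCP orientation; "wrist_force": force on the tool from outside, world axes, zero at the start; "torque": the same for the moment, N m; "width": opening from 0.0 (shut) to 1.0 (fully open).
Only numpy, scipy, OpenCV 4.12 (cv2) and the standard library are available. Lean on these libraries where they do the work, as an engineer would, in place of code of your own. Each camera call takes 0.05 s, during which the arm holds its last target. There are 200 camera calls.

## Working session

There is one attempt and no reset: what is moved stays moved. The work goes in short steps, Python scripts to look and compute and a tool call to move; the robot and the scene stay as the last step left them, time stands still between calls to the robot, and variables do not carry over. Pictures are saved under pics/ and viewed, on a budget of 14 in all, crops included, one or two more only if the job needs it, and the job is handed in when it is done.

Besides the shell and the picture viewer there is one more tool, called as name([rows], argument=value, ...), one row to a line, values as JSON. play_rows: Moves the arm, as the interface text tells. Its arguments: {"type":"object","properties":{"rows":{"type":"array","items":{"type":"object","properties":{"dx":{"type":"number","minimum":-1,"maximum":1},"dy":{"type":"number","minimum":-1,"maximum":1},"dz":{"type":"number","minimum":-1,"maximum":1},"roll":{"type":"number","minimum":-1,"maximum":1},"fingers":{"type":"number"}}}},"grip_force":{"type":"number"}},"required":["rows"]}

```bash
ls; mkdir -p pics; cat > h.py <<'E'
import numpy as np, cv2
from workcell import bot, vision
def cam(n):
    c=vision.read_camera(n); return c
def save(c,f,crop=None,s=1):
    im=c["pixels"][:,:,::-1]
    if crop: im=im[crop[1]:crop[3],crop[0]:crop[2]]
    cv2.imwrite(f,cv2.resize(im,None,fx=s,fy=s,interpolation=cv2.INTER_CUBIC))
def world(c):
    v,u=np.mgrid[0:480,0:640]; d=c["depth"]
    P=np.stack([(u-c["cx"])/c["fx"]*d,(v-c["cy"])/c["fy"]*d,d],-1)
    W=(P-np.array(c["t"]))@np.array(c["R"]); W[d==0]=np.nan
    return W
E
python3 - <<'E'
from h import *
print(bot.read_state(), bot.grip_point_offset)
for n in("top","scene"):
    c=cam(n); save(c,f"pics/{n}0.png"); print(n,c["fx"],c["R"],c["t"]); np.save(f"{n}0.npy",world(c))
E
```

```text
pics
{'time': 0.0, 'q': array([-1.34788316e+00,  2.64775644e-01,  1.60541988e+00, -2.95884181e-05,
        1.27369547e+00, -3.68806532e-02]), 'joint_vel': array([-1.66607220e-03, -3.96948345e-04,  8.19860996e-05,  1.47815752e-04,
       -1.64606979e-03, -8.59319541e-05]), 'joint_torque': array([-1.74191664e-03, -5.15118778e+01, -3.67311609e+01, -2.17918214e-04,
        1.30705704e-02,  3.83041780e-06]), 'tool_pos': array([ 0.17322942, -0.65161295,  0.2299221 ]), 'tcp_rot': array([-3.11285722e+00, -4.06653976e-01,  3.79283337e-04]), 'wrist_force': array([-0.11786313,  0.54069643,  0.06334617]), 'torque': array([ 0.02878452, -0.04917068, -0.04552621]), 'width': 0.9977974837493179} 0.0187
top 440.4935980194257 [[-0.00331062 -0.99998563  0.00421584]
 [-0.99014711  0.0026878  -0.14000524]
 [ 0.1399919  -0.0046378  -0.99014179]] [0.0080779  0.63117689 0.99464924]
scene 445.81031056769126 [[-0.65048435  0.75950551  0.00463559]
 [ 0.59875768  0.51654655 -0.61210203]
 [-0.46728936 -0.3953872  -0.79076521]] [ 0.39631881 -0.32855564  1.20058956]
```

View pics/top0.png

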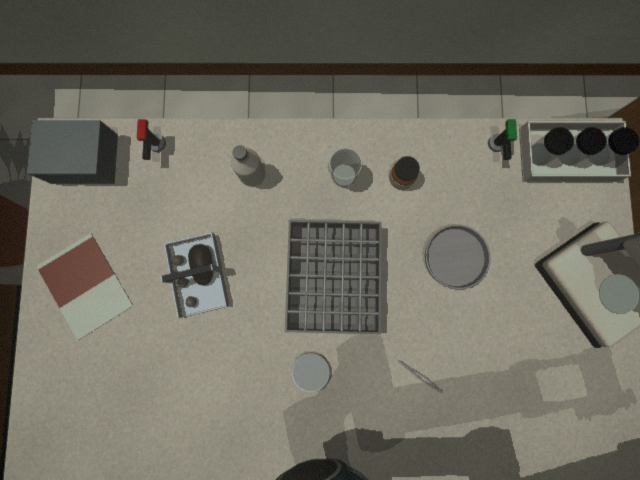

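View pics/scene0.png

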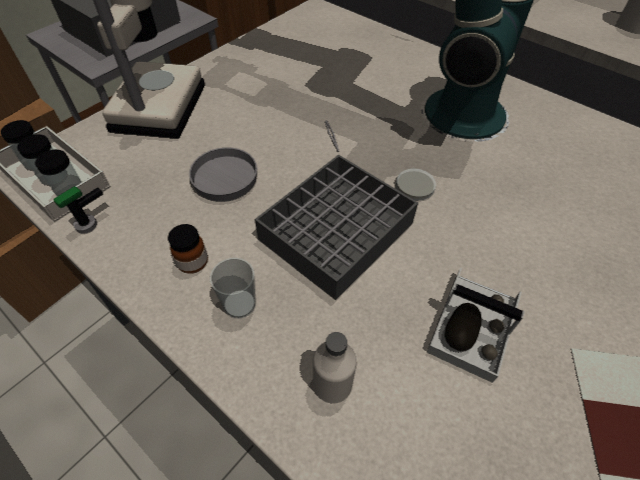

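The overhead view shows the pan at about (197,272), the tub at about (335,277), the dish at about (457,257) and the robot at the bottom. Image right is −y and image up is +x. The scene view agrees. The tool can't pitch, so I plan to carry the pan by its handle and rest it on the grate. I'll then grip a side wall at the closed end and lift it, so the pan pivots on its mouth. Next I'll zoom in on the pan and measure.

```bash
python3 - <<'E'
from h import *
c=cam("top")
d=cam("scene")
a=cv2.resize(c["pixels"][225:325,155:240,::-1],None,fx=5,fy=5,interpolation=2)
b=cv2.resize(d["pixels"][270:385,422:530,::-1],None,fx=4.34,fy=4.34,interpolation=2)[:500]
b=cv2.copyMakeBorder(b,0,500-b.shape[0],0,0,0)
cv2.imwrite("pics/pan1.png",np.hstack([a,b])[:, :800]); print(a.shape,b.shape)
W=np.load("top0.npy"); V=np.load("scene0.npy")
def reg(W,x0,x1,y0,y1,z0,z1,name):
    m=(W[...,0]>x0)&(W[...,0]<x1)&(W[...,1]>y0)&(W[...,1]<y1)&(W[...,2]>z0)&(W[...,2]<z1)
    P=W[m]; r=cv2.minAreaRect((P[:,:2]*1000).astype(np.float32)); print(name,len(P),np.round(np.array(r[0])),np.round(r[1]),round(r[2],1),np.round(np.median(P[:,2]),4)); return P
for n,w in(("top",W),("scn",V)):
    print(n,"px", np.round(w[272,197] if n=="top" else w[305,487],3))
    h=w[272,197] if n=="top" else w[305,487]
    reg(w,h[0]-.15,h[0]+.15,h[1]-.15,h[1]+.15,.073,.1,"handle")
    reg(w,h[0]-.15,h[0]+.15,h[1]-.15,h[1]+.15,.022,.034,"walls")
    t=W[325,300]; 
    reg(w,.3,.75,-.3,.2,.058,.075,"tub")
    reg(w,.4,.8,-.5,-.15,.018,.04,"dish")
E
```

```text
(500, 425, 3) (500, 469, 3)
top px [0.55  0.298 0.094]
handle 379 [549. 323.] [ 14. 118.] 12.9 0.093
walls 799 [550. 323.] [180. 118.] 12.8 0.0286
tub 3197 [543.  -5.] [216. 256.] 88.4 0.0643
dish 642 [ 652. -333.] [271. 347.] 4.2 0.0273
scn px [0.555 0.326 0.088]
handle 833 [548. 322.] [ 17. 116.] 12.9 0.0912
walls 1306 [548. 322.] [183. 116.] 13.1 0.029
tub 4122 [541.  -6.] [218. 259.] 88.3 0.0629
dish 754 [ 651. -327.] [273. 335.] 4.2 0.0256
```

View pics/pan1.png

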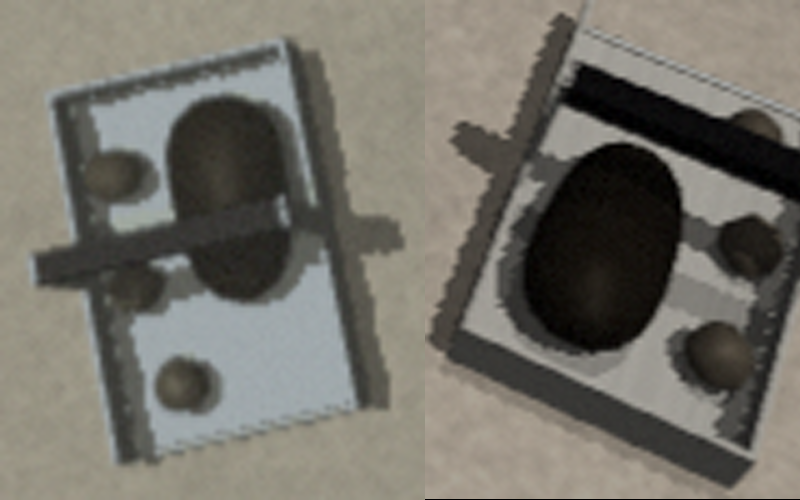

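The crop shows the pan's mouth facing the robot (bottom edge). The shell is on the −y side and the pebbles are along +y. The handle is at (0.549, 0.323) with yaw +12.9°, its top at z 0.092, and the tub centre is (0.542, −0.005). All of these match the given sizes. Moving now.

play_rows([
  {"dx":0.3,"dy":-0.4,"fingers":0},
  {"dx":0.57,"dy":-0.78},
  {"dx":0.57,"dy":-0.78},
  {"dx":0.57,"dy":-0.78},
  {"dx":0.57,"dy":-0.78},
  {"dx":0.57,"dy":-0.78},
  {"dx":0.57,"dy":-0.78},
  {"dx":0.57,"dy":-0.78},
  {"dx":0.57,"dy":-0.78},
  {"dx":0.57,"dy":-0.78},
  {"dx":0.57,"dy":-0.78},
  {"dx":0.57,"dy":-0.78},
  {"dx":0.57,"dy":-0.78},
  {"dx":0.57,"dy":-0.78},
  {"dx":0.57,"dy":-0.78},
  {"dx":0.57,"dy":-0.78},
  {"dx":0.57,"dy":-0.78},
  {"dx":0.57,"dy":-0.78},
  {"dx":0.57,"dy":-0.78},
  {"dx":0.57,"dy":-0.78},
], grip_force=60)

```text
validation failed for argument at $.ro...
```

play_rows([
  {"dx":0.57,"dy":-0.78},
  {"dx":0.57,"dy":-0.78},
  {"dx":0.57,"dy":-0.78},
  {"dx":0.57,"dy":-0.78},
  {"dx":0.5,"dy":-0.7},
  {"roll":-1},
  {"roll":-1},
  {"roll":-1},
  {"roll":-1},
  {"roll":-1},
  {"roll":-1},
  {"roll":-1},
  {"roll":-1},
  {"roll":-1},
  {"roll":-1},
  {"roll":-1},
  {"roll":-1},
  {"roll":-1},
  {"roll":-1},
  {"roll":-1},
])

```text
validation failed for argument at $.ro...
```

play_rows([
  {"roll":-1},
  {"roll":-1},
  {"roll":-1},
  {"roll":-1},
  {"roll":-1},
  {"roll":-1},
  {"roll":-1},
  {},
])

```text
validation failed for argument at $.ro...
```

```bash
cat > go.py <<'E'
# python3 go.py x y z yawdeg : needed shifts in tool units
import sys; from h import *
from scipy.spatial.transform import Rotation as Ro
s=bot.read_state(); R=Ro.from_rotvec(s["tcp_rot"]).as_matrix(); p=s["tool_pos"]
t=[float(a) for a in sys.argv[1:]]
yaw=np.degrees(np.arctan2(R[1,1],R[0,1])); print("t",round(s["time"],2),"pos",p.round(4),"yaw",yaw.round(1),"w",round(s["width"],3),"F",s["wrist_force"].round(1),"q6",s["q"][5].round(2),"zaxis",R[:,2].round(3))
if t:
    d=np.array(t[:3])-p; print("units now-frame",(R.T@d/.04).round(2))
    if len(t)>3:
        dr=(yaw-t[3]+180)%360-180; print("roll units",round(dr/4,2))
        a=np.radians(t[3]); Y=np.array([np.cos(a),np.sin(a),0]);Z=np.array([0,0,-1.]);X=np.cross(Y,Z)
        print("units after roll",(np.array([X@d,Y@d,Z@d])/.04).round(2))
E
python3 go.py .549 .323 .066 12.9
```

```text
t 0.2 pos [ 0.1733 -0.6519  0.2304] yaw -75.1 w 0.999 F [ 0.4 -1.5  0.2] q6 -0.04 zaxis [-0.     0.001 -1.   ]
units now-frame [ 15.34 -21.14   4.14]
roll units -22.0
units after roll [21.66 14.6   4.11]
```

play_rows([
  {"dx":0.3,"dy":-0.4,"dz":0,"roll":0,"fingers":0},
  {"dx":0.57,"dy":-0.78,"dz":0,"roll":0,"fingers":0},
  {"dx":0.57,"dy":-0.78,"dz":0,"roll":0,"fingers":0},
  {"dx":0.57,"dy":-0.78,"dz":0,"roll":0,"fingers":0},
  {"dx":0.57,"dy":-0.78,"dz":0,"roll":0,"fingers":0},
  {"dx":0.57,"dy":-0.78,"dz":0,"roll":0,"fingers":0},
  {"dx":0.57,"dy":-0.78,"dz":0,"roll":0,"fingers":0},
  {"dx":0.57,"dy":-0.78,"dz":0,"roll":0,"fingers":0},
  {"dx":0.57,"dy":-0.78,"dz":0,"roll":0,"fingers":0},
  {"dx":0.57,"dy":-0.78,"dz":0,"roll":0,"fingers":0},
  {"dx":0.57,"dy":-0.78,"dz":0,"roll":0,"fingers":0},
  {"dx":0.57,"dy":-0.78,"dz":0,"roll":0,"fingers":0},
  {"dx":0.57,"dy":-0.78,"dz":0,"roll":0,"fingers":0},
  {"dx":0.57,"dy":-0.78,"dz":0,"roll":0,"fingers":0},
  {"dx":0.57,"dy":-0.78,"dz":0,"roll":0,"fingers":0},
  {"dx":0.57,"dy":-0.78,"dz":0,"roll":0,"fingers":0},
  {"dx":0.57,"dy":-0.78,"dz":0,"roll":0,"fingers":0},
  {"dx":0.57,"dy":-0.78,"dz":0,"roll":0,"fingers":0},
  {"dx":0.57,"dy":-0.78,"dz":0,"roll":0,"fingers":0},
  {"dx":0.57,"dy":-0.78,"dz":0,"roll":0,"fingers":0},
], grip_force=60)

```text
time: 1.87
tool_pos: [0.4474, 0.0524, 0.2314]
tcp_rot: [3.115, 0.408, 0.001]
wrist_force: [0.9, 0.5, 0.6]
width: 1.001
```

play_rows([
  {"dx":0.6,"dy":-0.8,"dz":0,"roll":0,"fingers":0},
  {"dx":0.6,"dy":-0.8,"dz":0,"roll":0,"fingers":0},
  {"dx":0.6,"dy":-0.8,"dz":0,"roll":0,"fingers":0},
  {"dx":0.6,"dy":-0.8,"dz":0,"roll":0,"fingers":0},
  {"dx":0.6,"dy":-0.8,"dz":0,"roll":0,"fingers":0},
  {"dx":0.6,"dy":-0.8,"dz":0,"roll":0,"fingers":0},
  {"dx":0.4,"dy":-0.7,"dz":0,"roll":0,"fingers":0},
  {"dx":0,"dy":0,"dz":0,"roll":-1,"fingers":0},
  {"dx":0,"dy":0,"dz":0,"roll":-1,"fingers":0},
  {"dx":0,"dy":0,"dz":0,"roll":-1,"fingers":0},
  {"dx":0,"dy":0,"dz":0,"roll":-1,"fingers":0},
  {"dx":0,"dy":0,"dz":0,"roll":-1,"fingers":0},
  {"dx":0,"dy":0,"dz":0,"roll":-1,"fingers":0},
  {"dx":0,"dy":0,"dz":0,"roll":-1,"fingers":0},
  {"dx":0,"dy":0,"dz":0,"roll":-1,"fingers":0},
  {"dx":0,"dy":0,"dz":0,"roll":-1,"fingers":0},
  {"dx":0,"dy":0,"dz":0,"roll":-1,"fingers":0},
  {"dx":0,"dy":0,"dz":0,"roll":-1,"fingers":0},
  {"dx":0,"dy":0,"dz":0,"roll":-1,"fingers":0},
  {"dx":0,"dy":0,"dz":0,"roll":-1,"fingers":0},
])

```text
time: 3.53
tool_pos: [0.5452, 0.304, 0.231]
tcp_rot: [-2.618, -1.736, 0.001]
wrist_force: [0.9, 0.4, -0.1]
width: 1.001
```

play_rows([
  {"dx":0,"dy":0,"dz":0,"roll":-1,"fingers":0},
  {"dx":0,"dy":0,"dz":0,"roll":-1,"fingers":0},
  {"dx":0,"dy":0,"dz":0,"roll":-1,"fingers":0},
  {"dx":0,"dy":0,"dz":0,"roll":-1,"fingers":0},
  {"dx":0,"dy":0,"dz":0,"roll":-1,"fingers":0},
  {"dx":0,"dy":0,"dz":0,"roll":-1,"fingers":0},
  {"dx":0,"dy":0,"dz":0,"roll":-1,"fingers":0},
  {"dx":0,"dy":0,"dz":0,"roll":-1,"fingers":0},
  {"dx":0,"dy":0,"dz":0,"roll":-1,"fingers":0},
  {"dx":0,"dy":0,"dz":0,"roll":0,"fingers":0},
  {"dx":0,"dy":0,"dz":0,"roll":0,"fingers":0},
])

```text
time: 4.45
tool_pos: [0.5452, 0.304, 0.231]
tcp_rot: [-1.96, -2.455, 0.001]
wrist_force: [-0.3, -0.7, -0.3]
width: 1.003
```

```bash
python3 go.py .549 .323 .066 12.9
```

```text
t 4.45 pos [0.5452 0.304  0.231 ] yaw 12.8 w 1.003 F [-0.3 -0.7 -0.3] q6 0.25 zaxis [-0. -0. -1.]
units now-frame [0.44 0.2  4.13]
roll units -0.03
units after roll [0.44 0.2  4.13]
```

play_rows([
  {"dx":0.44,"dy":0.2,"dz":0,"roll":0,"fingers":0},
  {"dx":0,"dy":0,"dz":0.5,"roll":0,"fingers":0},
  {"dx":0,"dy":0,"dz":0.6,"roll":0,"fingers":0},
  {"dx":0,"dy":0,"dz":0.6,"roll":0,"fingers":0},
  {"dx":0,"dy":0,"dz":0.6,"roll":0,"fingers":0},
  {"dx":0,"dy":0,"dz":0.6,"roll":0,"fingers":0},
  {"dx":0,"dy":0,"dz":0.6,"roll":0,"fingers":0},
  {"dx":0,"dy":0,"dz":0.4,"roll":0,"fingers":0},
  {"dx":0,"dy":0,"dz":0.2,"roll":0,"fingers":0},
  {"dx":0,"dy":0,"dz":0,"roll":0,"fingers":0.5},
  {"dx":0,"dy":0,"dz":0,"roll":0,"fingers":1},
  {"dx":0,"dy":0,"dz":0,"roll":0,"fingers":1},
  {"dx":0,"dy":0,"dz":0,"roll":0,"fingers":1},
  {"dx":0,"dy":0,"dz":0,"roll":0,"fingers":1},
  {"dx":0,"dy":0,"dz":0,"roll":0,"fingers":1},
  {"dx":0,"dy":0,"dz":0,"roll":0,"fingers":1},
])

```text
time: 5.78
tool_pos: [0.5498, 0.3235, 0.0688]
tcp_rot: [1.958, 2.456, 0.003]
wrist_force: [-1.0, -1.2, 4.9]
width: 0.151
```

```bash
python3 go.py .549 .323 .066 12.9
```

```text
t 5.78 pos [0.5498 0.3235 0.0688] yaw 12.9 w 0.151 F [-1.  -1.2  4.9] q6 0.27 zaxis [ 0.001  0.001 -1.   ]
units now-frame [-0.01 -0.02  0.07]
roll units -0.01
units after roll [-0.01 -0.02  0.07]
```

play_rows([
  {"dx":0,"dy":0,"dz":-0.1,"roll":0,"fingers":1},
  {"dx":0,"dy":0,"dz":-0.2,"roll":0,"fingers":1},
  {"dx":0,"dy":0,"dz":-0.3,"roll":0,"fingers":1},
  {"dx":0,"dy":0,"dz":-0.4,"roll":0,"fingers":1},
  {"dx":0,"dy":0,"dz":-0.4,"roll":0,"fingers":1},
  {"dx":0,"dy":0,"dz":-0.4,"roll":0,"fingers":1},
  {"dx":0,"dy":0,"dz":-0.4,"roll":0,"fingers":1},
  {"dx":0,"dy":0,"dz":-0.4,"roll":0,"fingers":1},
  {"dx":0,"dy":0,"dz":-0.3,"roll":0,"fingers":1},
  {"dx":0,"dy":0,"dz":-0.1,"roll":0,"fingers":1},
  {"dx":0,"dy":0,"dz":0,"roll":0.2,"fingers":1},
  {"dx":0,"dy":0,"dz":0,"roll":0.4,"fingers":1},
  {"dx":0,"dy":0,"dz":0,"roll":0.5,"fingers":1},
  {"dx":0,"dy":0,"dz":0,"roll":0.5,"fingers":1},
  {"dx":0,"dy":0,"dz":0,"roll":0.5,"fingers":1},
  {"dx":0,"dy":0,"dz":0,"roll":0.5,"fingers":1},
  {"dx":0,"dy":0,"dz":0,"roll":0.5,"fingers":1},
  {"dx":0,"dy":0,"dz":0,"roll":0.4,"fingers":1},
  {"dx":0,"dy":0,"dz":0,"roll":0.1,"fingers":1},
  {"dx":0,"dy":0,"dz":0,"roll":0,"fingers":1},
], grip_force=80)

```text
time: 7.45
tool_pos: [0.5485, 0.3226, 0.1859]
tcp_rot: [-2.25, -2.191, 0.004]
wrist_force: [-0.2, 0.2, -3.9]
width: 0.146
```

```bash
python3 go.py .627 -.008 .19 -1.6; python3 - <<'E'
from h import *
c=cam("scene"); save(c,"pics/lift.png",(330,130,640,400),2)
E
```

```text
t 7.45 pos [0.5485 0.3226 0.1859] yaw -1.5 w 0.146 F [-0.2  0.2 -3.9] q6 0.52 zaxis [-0.002 -0.001 -1.   ]
units now-frame [-8.21  2.18 -0.1 ]
roll units 0.02
units after roll [-8.21  2.19 -0.1 ]
```

View pics/lift.png

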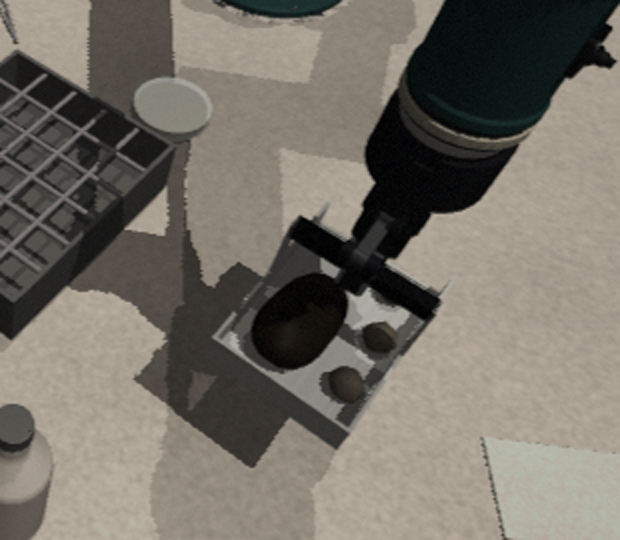

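The pan is level at about (375,290) with all its contents. Next I carry it smoothly over the tub.

play_rows([
  {"dx":-0.1,"dy":0,"dz":0,"roll":0,"fingers":1},
  {"dx":-0.2,"dy":0,"dz":0,"roll":0,"fingers":1},
  {"dx":-0.35,"dy":0.05,"dz":0,"roll":0,"fingers":1},
  {"dx":-0.5,"dy":0.1,"dz":0,"roll":0,"fingers":1},
  {"dx":-0.5,"dy":0.1,"dz":0,"roll":0,"fingers":1},
  {"dx":-0.5,"dy":0.1,"dz":0,"roll":0,"fingers":1},
  {"dx":-0.5,"dy":0.1,"dz":0,"roll":0,"fingers":1},
  {"dx":-0.5,"dy":0.1,"dz":0,"roll":0,"fingers":1},
  {"dx":-0.5,"dy":0.15,"dz":0,"roll":0,"fingers":1},
  {"dx":-0.5,"dy":0.15,"dz":0,"roll":0,"fingers":1},
  {"dx":-0.5,"dy":0.15,"dz":0,"roll":0,"fingers":1},
  {"dx":-0.5,"dy":0.15,"dz":0,"roll":0,"fingers":1},
  {"dx":-0.5,"dy":0.15,"dz":0,"roll":0,"fingers":1},
  {"dx":-0.5,"dy":0.15,"dz":0,"roll":0,"fingers":1},
  {"dx":-0.5,"dy":0.15,"dz":0,"roll":0,"fingers":1},
  {"dx":-0.5,"dy":0.15,"dz":0,"roll":0,"fingers":1},
  {"dx":-0.45,"dy":0.2,"dz":0,"roll":0,"fingers":1},
  {"dx":-0.35,"dy":0.15,"dz":0,"roll":0,"fingers":1},
  {"dx":-0.2,"dy":0.1,"dz":0,"roll":0,"fingers":1},
  {"dx":-0.05,"dy":0.05,"dz":0,"roll":0,"fingers":1},
])

```text
time: 9.17
tool_pos: [0.6308, -0.0093, 0.1874]
tcp_rot: [2.253, 2.189, -0.0]
wrist_force: [-0.2, 0.6, -4.6]
width: 0.142
```

```bash
python3 go.py .627 -.008 .14 -1.6; python3 - <<'E'
from h import *
W=world(cam("top"))
m=(W[...,0]>.5)&(W[...,0]<.75)&(abs(W[...,1])<.09)
for lo,hi in((.128,.142),(.17,.205)):
    P=W[m&(W[...,2]>lo)&(W[...,2]<hi)]; print(lo,len(P),cv2.minAreaRect((P[:,:2]*1000).astype(np.float32)),np.median(P[:,2]))
P=W[m&(W[...,2]>.09)&(W[...,2]<.112)]; print(len(P),np.polyfit(P[:,0],P[:,2],1))
E
```

```text
t 9.17 pos [ 0.6308 -0.0093  0.1874] yaw -1.6 w 0.142 F [-0.2  0.6 -4.6] q6 -0.03 zaxis [ 0. -0. -1.]
units now-frame [ 0.03 -0.1   1.18]
roll units -0.01
units after roll [ 0.03 -0.1   1.18]
0.128 177 ((607.1702880859375, -8.78664779663086), (110.55228424072266, 128.4908905029297), 88.39955139160156) 0.13831676211421154
0.17 31 ((626.4584350585938, -9.424819946289062), (116.1088638305664, 2.501441240310669), 88.33074951171875) 0.20040619500553572Traceback (most recent call last):
  File "<stdin>", line 6, in <module>
    raise TypeError("expected non-empty vector for x")
TypeError: expected non-empty vector for x
```

play_rows([
  {"dx":0,"dy":0,"dz":0.15,"roll":0,"fingers":1},
  {"dx":0,"dy":0,"dz":0.25,"roll":0,"fingers":1},
  {"dx":0,"dy":0,"dz":0.25,"roll":0,"fingers":1},
  {"dx":0,"dy":0,"dz":0.25,"roll":0,"fingers":1},
  {"dx":0,"dy":0,"dz":0.2,"roll":0,"fingers":1},
  {"dx":0,"dy":0,"dz":0.1,"roll":0,"fingers":1},
  {"dx":0,"dy":0,"dz":0.05,"roll":0,"fingers":1},
  {"dx":0,"dy":0,"dz":0,"roll":0,"fingers":1},
])

```text
time: 9.88
tool_pos: [0.6304, -0.007, 0.1367]
tcp_rot: [-2.25, -2.192, 0.001]
wrist_force: [0.9, 0.2, -3.6]
width: 0.145
```

play_rows([
  {"dx":0,"dy":0,"dz":0.06,"roll":0,"fingers":1},
  {"dx":0,"dy":0,"dz":0,"roll":0,"fingers":1},
])

```text
time: 10.05
tool_pos: [0.6312, -0.0073, 0.1358]
tcp_rot: [2.25, 2.191, 0.002]
wrist_force: [-1.1, 0.3, -1.9]
width: 0.145
```

play_rows([
  {"dx":0,"dy":0,"dz":0.05,"roll":0,"fingers":1},
  {"dx":0,"dy":0,"dz":0,"roll":0,"fingers":1},
  {"dx":0,"dy":0,"dz":0,"roll":0,"fingers":0.8},
  {"dx":0,"dy":0,"dz":0,"roll":0,"fingers":0.6},
  {"dx":0,"dy":0,"dz":0,"roll":0,"fingers":0.4},
  {"dx":0,"dy":0,"dz":0,"roll":0,"fingers":0.4},
  {"dx":0,"dy":0,"dz":-0.2,"roll":0,"fingers":0.4},
  {"dx":0,"dy":0,"dz":-0.4,"roll":0,"fingers":0.4},
  {"dx":0,"dy":0,"dz":-0.6,"roll":0,"fingers":0.4},
  {"dx":0,"dy":0,"dz":-0.6,"roll":0,"fingers":0.4},
  {"dx":0,"dy":0,"dz":-0.4,"roll":0,"fingers":0.4},
  {"dx":0,"dy":0,"dz":0,"roll":1,"fingers":0.4},
  {"dx":0,"dy":0,"dz":0,"roll":1,"fingers":0.4},
  {"dx":0,"dy":0,"dz":0,"roll":1,"fingers":0.4},
  {"dx":0,"dy":0,"dz":0,"roll":1,"fingers":0.4},
  {"dx":0,"dy":0,"dz":0,"roll":1,"fingers":0.4},
  {"dx":0,"dy":0,"dz":0,"roll":1,"fingers":0.4},
  {"dx":0,"dy":0,"dz":0,"roll":1,"fingers":0.4},
  {"dx":0,"dy":0,"dz":0,"roll":1,"fingers":0.4},
  {"dx":0,"dy":0,"dz":0,"roll":1,"fingers":0.4},
])

```text
time: 11.72
tool_pos: [0.6308, -0.0073, 0.2215]
tcp_rot: [2.82, 1.384, 0.001]
wrist_force: [-0.7, -0.3, 0.4]
width: 0.6
```

play_rows([
  {"dx":0,"dy":0,"dz":0,"roll":1,"fingers":0.4},
  {"dx":0,"dy":0,"dz":0,"roll":1,"fingers":0.4},
  {"dx":0,"dy":0,"dz":0,"roll":1,"fingers":0.4},
  {"dx":0,"dy":0,"dz":0,"roll":1,"fingers":0.4},
  {"dx":0,"dy":0,"dz":0,"roll":1,"fingers":0.4},
  {"dx":0,"dy":0,"dz":0,"roll":1,"fingers":0.4},
  {"dx":0,"dy":0,"dz":0,"roll":1,"fingers":0.4},
  {"dx":0,"dy":0,"dz":0,"roll":1,"fingers":0.4},
  {"dx":0,"dy":0,"dz":0,"roll":1,"fingers":0.4},
  {"dx":0,"dy":0,"dz":0,"roll":1,"fingers":0.4},
  {"dx":0,"dy":0,"dz":0,"roll":1,"fingers":0.4},
  {"dx":0,"dy":0,"dz":0,"roll":1,"fingers":0.4},
  {"dx":0,"dy":0,"dz":0,"roll":1,"fingers":0.4},
  {"dx":0,"dy":0,"dz":0,"roll":0.5,"fingers":0.6},
  {"dx":0,"dy":0,"dz":0,"roll":0,"fingers":0.6},
])

```text
time: 12.97
tool_pos: [0.6308, -0.0072, 0.2214]
tcp_rot: [3.141, -0.043, 0.001]
wrist_force: [-0.8, -0.7, -0.1]
width: 0.4
```

```bash
python3 go.py .7026 .047 .2 -91.6; python3 - <<'E'
from h import *
c=cam("scene"); save(c,"pics/set.png",(200,80,520,320),2.4)
W=world(c); 
for lo,hi in ((.085,.102),(.152,.165)):
    m=(W[...,0]>.5)&(W[...,0]<.78)&(abs(W[...,1])<.09)&(W[...,2]>lo)&(W[...,2]<hi)
    P=W[m]; print(lo,len(P),cv2.minAreaRect((P[:,:2]*1000).astype(np.float32)),np.median(P[:,2]),P.min(0).round(3),P.max(0).round(3))
E
```

```text
t 12.97 pos [ 0.6308 -0.0072  0.2214] yaw -91.6 w 0.4 F [-0.8 -0.7 -0.1] q6 1.55 zaxis [ 0.001 -0.    -1.   ]
units now-frame [ 1.76 -1.4   0.54]
roll units 0.01
units after roll [ 1.76 -1.41  0.54]
0.085 1957 ((661.897705078125, -9.135852813720703), (118.33876037597656, 238.85646057128906), 88.51371765136719) 0.09379464511729944 [ 0.541 -0.07   0.085] [0.78  0.053 0.102]
0.152 497 ((629.0763549804688, -7.510128021240234), (116.6266098022461, 16.741790771484375), 88.71370697021484) 0.15758314863040607 [ 0.62  -0.066  0.152] [0.639 0.051 0.161]
```

View pics/set.png

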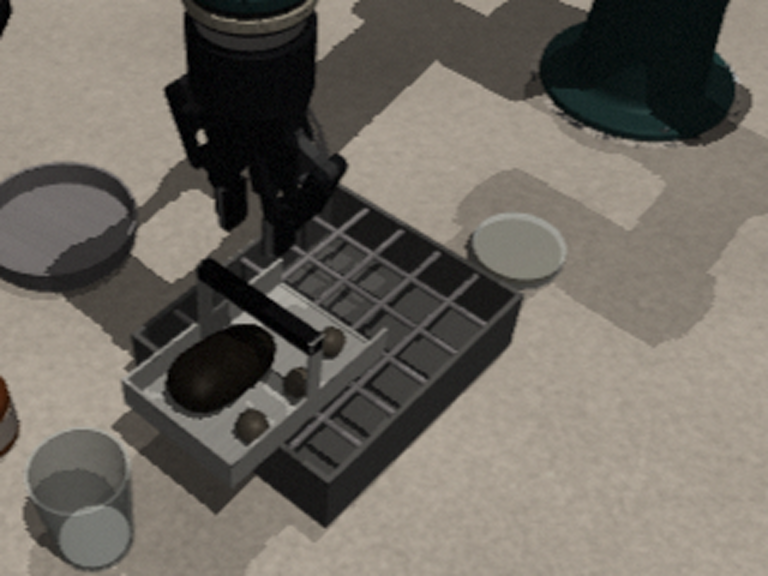

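The pan rests on the grate and rim with its rear overhanging the far rim at (230,460). The contents are unmoved and the beaker, at (85,500), is clear. Next I grip the +y wall near the rear.

play_rows([
  {"dx":0.6,"dy":-0.46,"dz":0,"roll":0,"fingers":0.78},
  {"dx":0.6,"dy":-0.46,"dz":0,"roll":0,"fingers":0.78},
  {"dx":0.6,"dy":-0.46,"dz":0,"roll":0,"fingers":0.78},
  {"dx":0,"dy":0,"dz":0.6,"roll":0,"fingers":0.78},
  {"dx":0,"dy":0,"dz":0.6,"roll":0,"fingers":0.78},
  {"dx":0,"dy":0,"dz":0.6,"roll":0,"fingers":0.78},
  {"dx":0,"dy":0,"dz":0.6,"roll":0,"fingers":0.78},
  {"dx":0,"dy":0,"dz":0.2,"roll":0,"fingers":0.78},
  {"dx":0,"dy":0,"dz":0,"roll":0,"fingers":0.78},
])

```text
time: 13.77
tool_pos: [0.7016, 0.046, 0.1134]
tcp_rot: [3.141, -0.04, -0.01]
wrist_force: [-0.6, -0.7, -0.0]
width: 0.218
```

```bash
python3 go.py .703 .048 .074 -91.6; python3 - <<'E'
from h import *
c=cam("scene"); save(c,"pics/grip.png",(230,150,390,270),4.5)
E
```

```text
t 13.77 pos [0.7016 0.046  0.1134] yaw -91.5 w 0.218 F [-0.6 -0.7 -0. ] q6 1.63 zaxis [-0.006 -0.    -1.   ]
units now-frame [ 0.04 -0.05  0.98]
roll units 0.03
units after roll [ 0.03 -0.05  0.98]
```

View pics/grip.png

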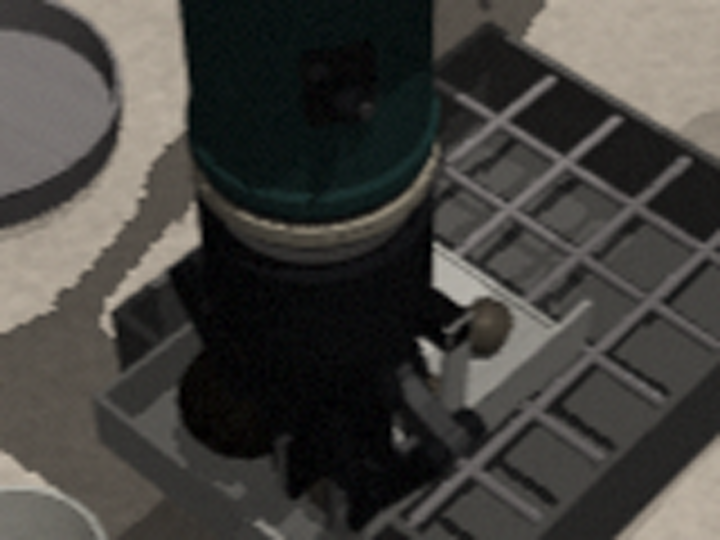

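play_rows([
  {"dx":0.03,"dy":-0.05,"dz":0,"roll":0,"fingers":0.78},
  {"dx":0,"dy":0,"dz":0.25,"roll":0,"fingers":0.78},
  {"dx":0,"dy":0,"dz":0.2,"roll":0,"fingers":0.78},
  {"dx":0,"dy":0,"dz":0,"roll":0,"fingers":0.78},
])

```text
time: 14.15
tool_pos: [0.7044, 0.048, 0.0977]
tcp_rot: [3.141, -0.041, -0.003]
wrist_force: [-0.6, 0.4, -0.4]
width: 0.218
```

play_rows([
  {"dx":0,"dy":0,"dz":0.2,"roll":0,"fingers":0.78},
  {"dx":0,"dy":0,"dz":0.15,"roll":0,"fingers":0.78},
  {"dx":0,"dy":0,"dz":0,"roll":0,"fingers":0.78},
])

```text
time: 14.4
tool_pos: [0.7039, 0.048, 0.0828]
tcp_rot: [3.141, -0.042, -0.005]
wrist_force: [-0.2, 1.1, -1.4]
width: 0.222
```

```bash
python3 go.py .703 .048 .074 -91.6
```

```text
t 14.4 pos [0.7039 0.048  0.0828] yaw -91.5 w 0.222 F [-0.2  1.1 -1.4] q6 1.63 zaxis [-0.003 -0.    -1.   ]
units now-frame [-0.02 -0.    0.22]
roll units 0.02
units after roll [-0.02 -0.    0.22]
```

play_rows([
  {"dx":0,"dy":0,"dz":0.14,"roll":0,"fingers":0.78},
  {"dx":0,"dy":0,"dz":0,"roll":0,"fingers":1},
  {"dx":0,"dy":0,"dz":0,"roll":0,"fingers":1},
  {"dx":0,"dy":0,"dz":0,"roll":0,"fingers":1},
  {"dx":0,"dy":0,"dz":0,"roll":0,"fingers":1},
  {"dx":0,"dy":0,"dz":0,"roll":0,"fingers":1},
], grip_force=25)

```text
time: 14.9
tool_pos: [0.705, 0.048, 0.079]
tcp_rot: [3.141, -0.042, -0.001]
wrist_force: [0.1, -0.8, -2.9]
width: 0.026
```

play_rows([
  {"dx":0,"dy":0,"dz":-0.1,"roll":0,"fingers":1},
  {"dx":-0.05,"dy":0,"dz":-0.2,"roll":0,"fingers":1},
  {"dx":-0.05,"dy":0,"dz":-0.2,"roll":0,"fingers":1},
  {"dx":-0.1,"dy":0,"dz":-0.2,"roll":0,"fingers":1},
  {"dx":0,"dy":0,"dz":0,"roll":0,"fingers":1},
  {"dx":0,"dy":0,"dz":0,"roll":0,"fingers":1},
])

```text
time: 15.4
tool_pos: [0.698, 0.0484, 0.109]
tcp_rot: [-3.141, 0.041, -0.004]
wrist_force: [1.0, 0.2, -4.3]
width: 0.025
```

```bash
python3 go.py; cat > tilt.py <<'E'
from h import *
# pan tilt from handle/uprights/floor: list side-wall +y points
c=cam("scene"); W=world(c)
m=(W[...,0]>.4)&(W[...,0]<.8)&(abs(W[...,1])<.085)&(W[...,2]>.078)&(W[...,2]<.3)
# +y wall top outline near mouth & bar
for x0 in np.arange(.5,.76,.02):
    s=m&(W[...,0]>=x0)&(W[...,0]<x0+.02)
    a=s&(W[...,1]>.042)&(W[...,1]<.062); b=s&(W[...,1]<-.045)&(W[...,1]>-.085)
    f=lambda k:(W[...,2][k].min().round(3),W[...,2][k].max().round(3),k.sum()) if k.sum() else None
    print(round(x0,2),"+y",f(a),"-y",f(b))
save(c,"pics/cur.png",(200,80,520,320),2.4)
E
python3 tilt.py
```

```text
t 15.4 pos [0.698  0.0484 0.109 ] yaw -91.5 w 0.025 F [ 1.   0.2 -4.3] q6 1.63 zaxis [ 0.003  0.    -1.   ]
0.5 +y None -y None
0.52 +y (np.float64(0.087), np.float64(0.115), np.int64(11)) -y None
0.54 +y (np.float64(0.086), np.float64(0.118), np.int64(75)) -y None
0.56 +y (np.float64(0.088), np.float64(0.118), np.int64(77)) -y None
0.58 +y (np.float64(0.089), np.float64(0.12), np.int64(78)) -y None
0.6 +y (np.float64(0.089), np.float64(0.185), np.int64(133)) -y None
0.62 +y (np.float64(0.093), np.float64(0.187), np.int64(198)) -y None
0.64 +y (np.float64(0.124), np.float64(0.127), np.int64(4)) -y (np.float64(0.124), np.float64(0.125), np.int64(5))
0.66 +y (np.float64(0.123), np.float64(0.128), np.int64(11)) -y (np.float64(0.097), np.float64(0.128), np.int64(84))
0.68 +y (np.float64(0.12), np.float64(0.164), np.int64(20)) -y (np.float64(0.097), np.float64(0.13), np.int64(153))
0.7 +y (np.float64(0.098), np.float64(0.219), np.int64(326)) -y (np.float64(0.098), np.float64(0.131), np.int64(128))
0.72 +y (np.float64(0.239), np.float64(0.3), np.int64(311)) -y None
0.74 +y None -y None
```

View pics/cur.png

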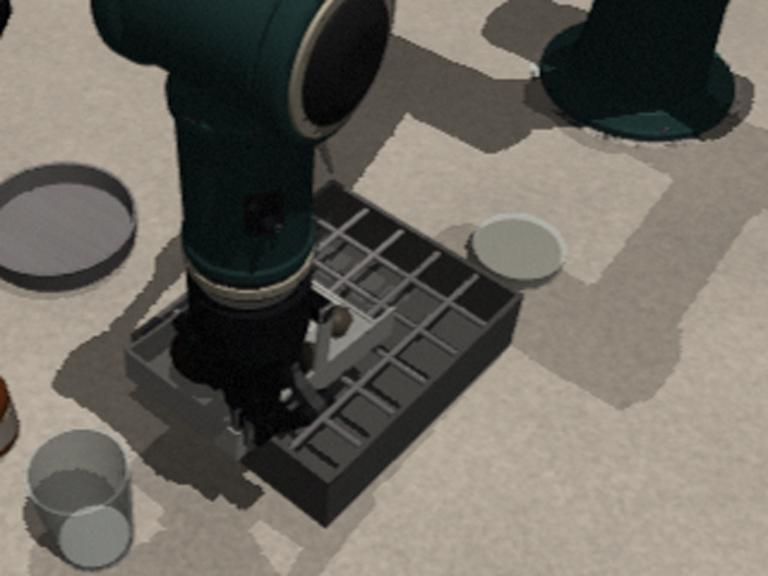

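The pan was lifted almost flat (about 5° tilt), so the pads are holding it by torsion. I'll drop to the minimum grip and jog it so that it sags mouth-down.

play_rows([
  {"dx":0,"dy":0,"dz":0,"roll":0,"fingers":1},
  {"dx":0,"dy":0,"dz":0.2,"roll":0,"fingers":1},
  {"dx":0,"dy":0,"dz":-0.4,"roll":0,"fingers":1},
  {"dx":0,"dy":0,"dz":0.2,"roll":0,"fingers":1},
  {"dx":0,"dy":0,"dz":-0.4,"roll":0,"fingers":1},
  {"dx":0,"dy":0,"dz":0.2,"roll":0,"fingers":1},
  {"dx":0,"dy":0,"dz":-0.4,"roll":0,"fingers":1},
  {"dx":0,"dy":0,"dz":0.2,"roll":0,"fingers":1},
  {"dx":0,"dy":0,"dz":0,"roll":0,"fingers":1},
], grip_force=20)

```text
time: 16.2
tool_pos: [0.6982, 0.0483, 0.1223]
tcp_rot: [3.141, -0.041, 0.003]
wrist_force: [1.9, 0.4, 0.5]
width: 0.026
```

```bash
python3 go.py; python3 tilt.py
```

```text
t 16.2 pos [0.6982 0.0483 0.1223] yaw -91.5 w 0.026 F [1.9 0.4 0.5] q6 1.63 zaxis [ 0.002 -0.    -1.   ]
0.5 +y None -y None
0.52 +y None -y None
0.54 +y (np.float64(0.081), np.float64(0.096), np.int64(30)) -y None
0.56 +y (np.float64(0.078), np.float64(0.103), np.int64(54)) -y None
0.58 +y (np.float64(0.078), np.float64(0.11), np.int64(69)) -y None
0.6 +y (np.float64(0.078), np.float64(0.181), np.int64(177)) -y None
0.62 +y (np.float64(0.111), np.float64(0.169), np.int64(87)) -y None
0.64 +y None -y (np.float64(0.112), np.float64(0.112), np.int64(1))
0.66 +y (np.float64(0.104), np.float64(0.104), np.int64(1)) -y (np.float64(0.103), np.float64(0.137), np.int64(128))
0.68 +y (np.float64(0.133), np.float64(0.177), np.int64(21)) -y (np.float64(0.107), np.float64(0.143), np.int64(137))
0.7 +y (np.float64(0.112), np.float64(0.231), np.int64(357)) -y (np.float64(0.118), np.float64(0.149), np.int64(146))
0.72 +y (np.float64(0.119), np.float64(0.3), np.int64(320)) -y (np.float64(0.118), np.float64(0.123), np.int64(11))
0.74 +y None -y None
```

It now sags as wanted, to about 18° with the mouth on the bars. I continue along the arc.

play_rows([
  {"dx":-0.07,"dy":0,"dz":-0.14,"roll":0,"fingers":1},
  {"dx":-0.08,"dy":0,"dz":-0.13,"roll":0,"fingers":1},
  {"dx":-0.08,"dy":0,"dz":-0.12,"roll":0,"fingers":1},
  {"dx":-0.09,"dy":0,"dz":-0.12,"roll":0,"fingers":1},
  {"dx":-0.09,"dy":0,"dz":-0.11,"roll":0,"fingers":1},
  {"dx":-0.1,"dy":0,"dz":-0.11,"roll":0,"fingers":1},
  {"dx":-0.1,"dy":0,"dz":-0.1,"roll":0,"fingers":1},
  {"dx":-0.1,"dy":0,"dz":-0.1,"roll":0,"fingers":1},
  {"dx":0,"dy":0,"dz":0,"roll":0,"fingers":1},
  {"dx":0,"dy":0,"dz":0,"roll":0,"fingers":1},
])

```text
time: 17.08
tool_pos: [0.6689, 0.049, 0.1611]
tcp_rot: [-3.141, 0.041, -0.002]
wrist_force: [-0.6, -0.7, -4.5]
width: 0.027
```

```bash
python3 go.py; python3 tilt.py
```

```text
t 17.08 pos [0.6689 0.049  0.1611] yaw -91.5 w 0.027 F [-0.6 -0.7 -4.5] q6 1.63 zaxis [ 0.001  0.    -1.   ]
0.5 +y (np.float64(0.117), np.float64(0.13), np.int64(8)) -y None
0.52 +y (np.float64(0.101), np.float64(0.137), np.int64(70)) -y None
0.54 +y (np.float64(0.109), np.float64(0.143), np.int64(79)) -y None
0.56 +y (np.float64(0.113), np.float64(0.215), np.int64(86)) -y None
0.58 +y (np.float64(0.119), np.float64(0.218), np.int64(175)) -y None
0.6 +y (np.float64(0.129), np.float64(0.178), np.int64(9)) -y None
0.62 +y (np.float64(0.134), np.float64(0.143), np.int64(14)) -y (np.float64(0.139), np.float64(0.172), np.int64(72))
0.64 +y (np.float64(0.139), np.float64(0.147), np.int64(14)) -y (np.float64(0.141), np.float64(0.177), np.int64(164))
0.66 +y (np.float64(0.149), np.float64(0.259), np.int64(169)) -y (np.float64(0.154), np.float64(0.184), np.int64(61))
0.68 +y (np.float64(0.153), np.float64(0.27), np.int64(302)) -y (np.float64(0.156), np.float64(0.186), np.int64(146))
0.7 +y (np.float64(0.29), np.float64(0.3), np.int64(47)) -y None
0.72 +y None -y None
0.74 +y None -y (np.float64(0.097), np.float64(0.097), np.int64(1))
```

View pics/cur.png

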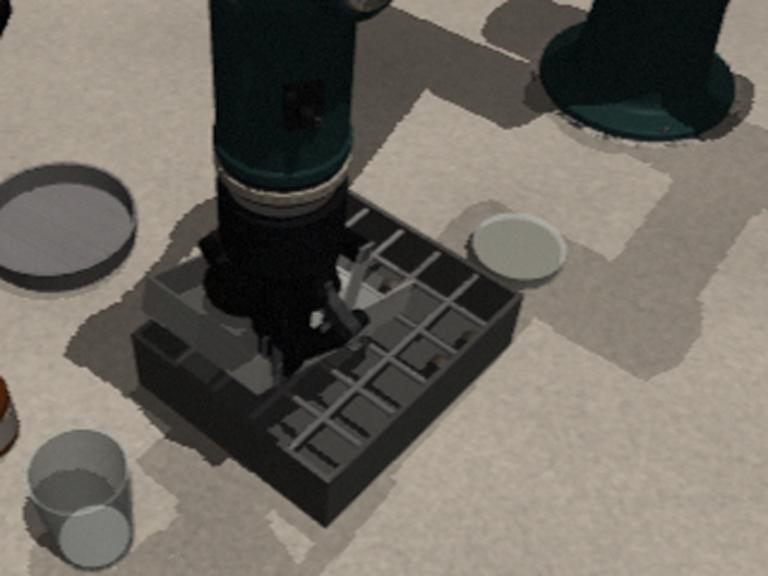

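The pebbles are already in the tub, at (390,285), (437,362) and (465,340). The shell is still in the pan, which is at about 17°. More jogging.

play_rows([
  {"dx":0,"dy":0,"dz":0.2,"roll":0,"fingers":1},
  {"dx":0,"dy":0,"dz":-0.4,"roll":0,"fingers":1},
  {"dx":0,"dy":0,"dz":0.3,"roll":0,"fingers":1},
  {"dx":0,"dy":0,"dz":-0.4,"roll":0,"fingers":1},
  {"dx":0,"dy":0,"dz":0.3,"roll":0,"fingers":1},
  {"dx":0,"dy":0,"dz":-0.4,"roll":0,"fingers":1},
  {"dx":0,"dy":0,"dz":0.4,"roll":0,"fingers":1},
  {"dx":0,"dy":0,"dz":0,"roll":0,"fingers":1},
])

```text
time: 17.8
tool_pos: [0.669, 0.0487, 0.1583]
tcp_rot: [3.141, -0.041, -0.0]
wrist_force: [-1.7, -0.8, -0.4]
width: 0.025
```

```bash
python3 go.py; python3 tilt.py
```

```text
t 17.8 pos [0.669  0.0487 0.1583] yaw -91.5 w 0.025 F [-1.7 -0.8 -0.4] q6 1.63 zaxis [-0.    -0.001 -1.   ]
0.5 +y None -y None
0.52 +y (np.float64(0.083), np.float64(0.092), np.int64(5)) -y None
0.54 +y (np.float64(0.078), np.float64(0.103), np.int64(47)) -y None
0.56 +y (np.float64(0.078), np.float64(0.192), np.int64(115)) -y None
0.58 +y (np.float64(0.084), np.float64(0.191), np.int64(163)) -y (np.float64(0.098), np.float64(0.11), np.int64(9))
0.6 +y (np.float64(0.097), np.float64(0.13), np.int64(56)) -y (np.float64(0.108), np.float64(0.126), np.int64(21))
0.62 +y (np.float64(0.112), np.float64(0.14), np.int64(52)) -y (np.float64(0.113), np.float64(0.158), np.int64(149))
0.64 +y (np.float64(0.125), np.float64(0.144), np.int64(38)) -y (np.float64(0.127), np.float64(0.172), np.int64(115))
0.66 +y (np.float64(0.136), np.float64(0.265), np.int64(180)) -y (np.float64(0.158), np.float64(0.186), np.int64(46))
0.68 +y (np.float64(0.15), np.float64(0.268), np.int64(321)) -y (np.float64(0.16), np.float64(0.187), np.int64(173))
0.7 +y (np.float64(0.287), np.float64(0.3), np.int64(61)) -y None
0.72 +y None -y None
0.74 +y None -y None
```

play_rows([
  {"dx":-0.15,"dy":0,"dz":-0.25,"roll":0,"fingers":1},
  {"dx":-0.15,"dy":0,"dz":0,"roll":0,"fingers":1},
  {"dx":-0.15,"dy":0,"dz":-0.35,"roll":0,"fingers":1},
  {"dx":-0.1,"dy":0,"dz":0.2,"roll":0,"fingers":1},
  {"dx":-0.1,"dy":0,"dz":-0.4,"roll":0,"fingers":1},
  {"dx":-0.1,"dy":0,"dz":0.3,"roll":0,"fingers":1},
  {"dx":0,"dy":0,"dz":-0.4,"roll":0,"fingers":1},
  {"dx":0,"dy":0,"dz":0.3,"roll":0,"fingers":1},
  {"dx":0,"dy":0,"dz":-0.4,"roll":0,"fingers":1},
  {"dx":0,"dy":0,"dz":0.3,"roll":0,"fingers":1},
  {"dx":0,"dy":0,"dz":0,"roll":0,"fingers":1},
])

```text
time: 18.77
tool_pos: [0.6383, 0.0497, 0.1855]
tcp_rot: [3.141, -0.041, -0.001]
wrist_force: [-1.1, -0.6, -3.9]
width: 0.025
```

```bash
python3 go.py; python3 tilt.py
```

```text
t 18.77 pos [0.6383 0.0497 0.1855] yaw -91.5 w 0.025 F [-1.1 -0.6 -3.9] q6 1.64 zaxis [-0.001 -0.    -1.   ]
0.5 +y (np.float64(0.095), np.float64(0.096), np.int64(2)) -y None
0.52 +y (np.float64(0.079), np.float64(0.198), np.int64(56)) -y None
0.54 +y (np.float64(0.078), np.float64(0.206), np.int64(173)) -y (np.float64(0.083), np.float64(0.129), np.int64(23))
0.56 +y (np.float64(0.095), np.float64(0.16), np.int64(103)) -y (np.float64(0.098), np.float64(0.153), np.int64(79))
0.58 +y (np.float64(0.112), np.float64(0.168), np.int64(116)) -y (np.float64(0.116), np.float64(0.167), np.int64(117))
0.6 +y (np.float64(0.132), np.float64(0.176), np.int64(93)) -y (np.float64(0.146), np.float64(0.187), np.int64(75))
0.62 +y (np.float64(0.15), np.float64(0.24), np.int64(56)) -y (np.float64(0.173), np.float64(0.204), np.int64(39))
0.64 +y (np.float64(0.166), np.float64(0.295), np.int64(509)) -y (np.float64(0.197), np.float64(0.214), np.int64(112))
0.66 +y (np.float64(0.185), np.float64(0.206), np.int64(62)) -y (np.float64(0.189), np.float64(0.203), np.int64(82))
0.68 +y None -y None
0.7 +y None -y None
0.72 +y None -y None
0.74 +y None -y None
```

View pics/cur.png

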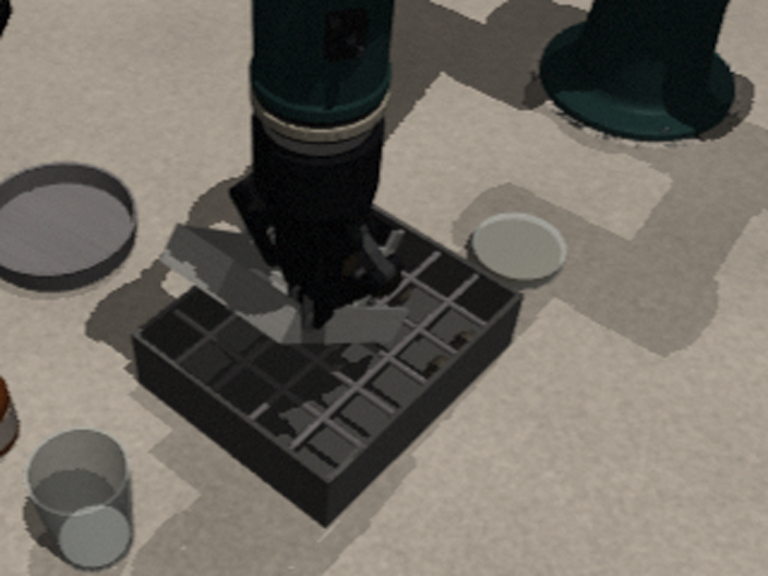

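The pan is now at about 40–45° with its mouth near the bars, and the shell isn't visible in the rear of it. I'll look from above.

```bash
python3 - <<'E'
from h import *
c=cam("top"); save(c,"pics/top_tip.png",(270,190,420,350),4)
W=world(c); print({(r,k):W[r,k].round(3).tolist() for r in (270,290,310) for k in (310,325,340,355,370)})
E
```

```text
{(270, 310): [0.546, 0.044, 0.204], (270, 325): [0.546, 0.014, 0.203], (270, 340): [0.517, -0.003, 0.62], (270, 355): [0.546, -0.046, 0.199], (270, 370): [0.56, -0.094, 0.009], (290, 310): [0.496, 0.027, 0.639], (290, 325): [0.496, 0.013, 0.636], (290, 340): [0.496, -0.002, 0.638], (290, 355): [0.509, -0.051, 0.103], (290, 370): [0.512, -0.094, 0.003], (310, 310): [0.477, 0.027, 0.647], (310, 325): [0.477, 0.013, 0.637], (310, 340): [0.477, -0.002, 0.639], (310, 355): [0.464, -0.057, 0.009], (310, 370): [0.464, -0.093, 0.004]}
```

View pics/top_tip.png

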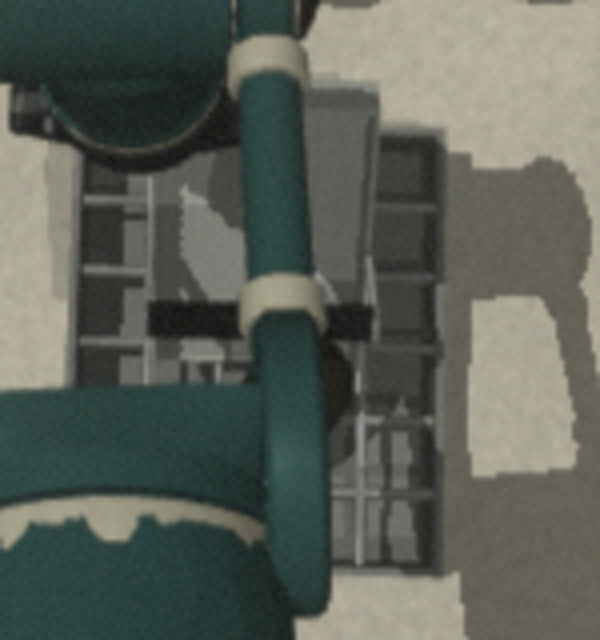

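Seen from above, the shell lies at about crop (340,385), with its top at z 0.103. That is exactly bar height plus 40 mm, so it is flat on the grate. I'll firm up the grip and withdraw the pan up its own slope.

play_rows([
  {"dx":0,"dy":0,"dz":0,"roll":0,"fingers":1},
  {"dx":0.1,"dy":0,"dz":-0.1,"roll":0,"fingers":1},
  {"dx":0.2,"dy":0,"dz":-0.2,"roll":0,"fingers":1},
  {"dx":0.3,"dy":0,"dz":-0.3,"roll":0,"fingers":1},
  {"dx":0.3,"dy":0,"dz":-0.3,"roll":0,"fingers":1},
  {"dx":0.3,"dy":0,"dz":-0.4,"roll":0,"fingers":1},
  {"dx":0.3,"dy":0,"dz":-0.5,"roll":0,"fingers":1},
  {"dx":0.1,"dy":0,"dz":-0.5,"roll":0,"fingers":1},
  {"dx":0,"dy":0,"dz":-0.4,"roll":0,"fingers":1},
  {"dx":0,"dy":0,"dz":-0.3,"roll":0,"fingers":1},
  {"dx":0,"dy":0,"dz":-0.1,"roll":0,"fingers":1},
  {"dx":0,"dy":0,"dz":0,"roll":0,"fingers":1},
], grip_force=70)

```text
time: 19.87
tool_pos: [0.7036, 0.0481, 0.3143]
tcp_rot: [-3.141, 0.041, -0.005]
wrist_force: [0.4, 0.1, -2.6]
width: 0.013
```

```bash
python3 go.py .68 .38 .32; python3 - <<'E'
from h import *
c=cam("scene"); save(c,"pics/clear.png",(150,30,550,330),2)
W=world(c)
m=(W[...,0]>.42)&(W[...,0]<.66)&(abs(W[...,1]+.005)<.1)&(W[...,2]>.075)&(W[...,2]<.11)
P=W[m]; print(len(P), cv2.minAreaRect((P[:,:2]*1000).astype(np.float32)),P[:,2].max())
m=(W[...,1]>.1)&(W[...,1]<.28)&(W[...,0]>.68)&(W[...,2]>.02); print("bottle",np.median(W[m],0),W[m].min(0))
E
```

```text
t 19.87 pos [0.7036 0.0481 0.3143] yaw -91.5 w 0.013 F [ 0.4  0.1 -2.6] q6 1.63 zaxis [ 0.003  0.    -1.   ]
units now-frame [-0.81 -8.28 -0.14]
718 ((518.9314575195312, -9.934638977050781), (43.15290069580078, 97.26109313964844), 57.405242919921875) 0.1011853970323059
bottle [0.81168094 0.20379471 0.1175097 ] [0.69172518 0.10016663 0.02005541]
```

View pics/clear.png

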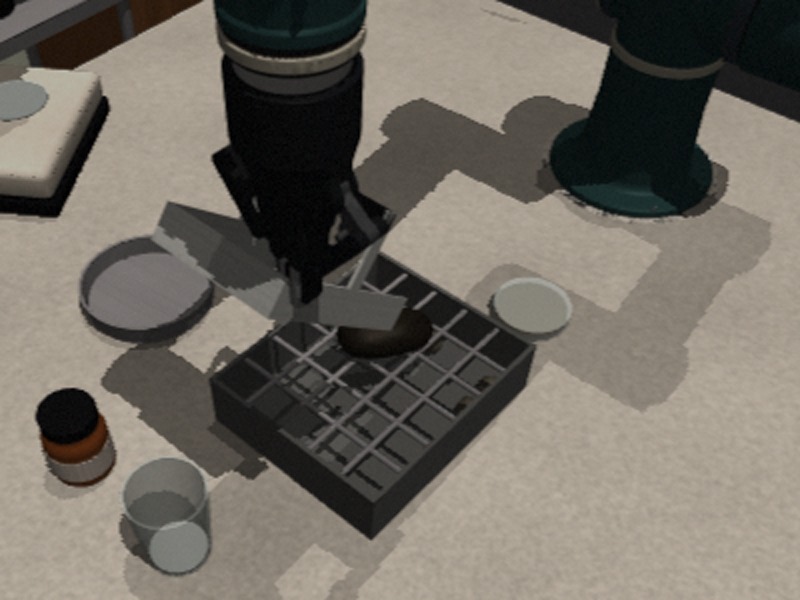

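The shell, at about (385,330), lies alone on the grate and the pan is clear of it. Next I carry the pan back to the open bench on +y.

play_rows([
  {"dx":-0.2,"dy":0,"dz":0,"roll":0,"fingers":1},
  {"dx":-0.3,"dy":-0.1,"dz":0,"roll":0,"fingers":1},
  {"dx":-0.3,"dy":-0.2,"dz":0,"roll":0,"fingers":1},
  {"dx":-0.3,"dy":-0.4,"dz":0,"roll":0,"fingers":1},
  {"dx":-0.1,"dy":-0.6,"dz":0,"roll":0,"fingers":1},
  {"dx":0,"dy":-0.6,"dz":0,"roll":0,"fingers":1},
  {"dx":0,"dy":-0.6,"dz":0,"roll":0,"fingers":1},
  {"dx":0,"dy":-0.6,"dz":0,"roll":0,"fingers":1},
  {"dx":0,"dy":-0.6,"dz":0,"roll":0,"fingers":1},
  {"dx":0,"dy":-0.6,"dz":0,"roll":0,"fingers":1},
  {"dx":0,"dy":-0.6,"dz":0,"roll":0,"fingers":1},
  {"dx":0,"dy":-0.6,"dz":0,"roll":0,"fingers":1},
  {"dx":0,"dy":-0.6,"dz":0,"roll":0,"fingers":1},
  {"dx":0,"dy":-0.6,"dz":0,"roll":0,"fingers":1},
  {"dx":0,"dy":-0.6,"dz":0,"roll":0,"fingers":1},
  {"dx":0,"dy":-0.6,"dz":0,"roll":0,"fingers":1},
  {"dx":0,"dy":-0.4,"dz":0,"roll":0,"fingers":1},
  {"dx":0,"dy":-0.2,"dz":0,"roll":0,"fingers":1},
  {"dx":0,"dy":0,"dz":0,"roll":0,"fingers":1},
])

```text
time: 21.5
tool_pos: [0.6629, 0.3906, 0.3109]
tcp_rot: [3.14, -0.038, -0.003]
wrist_force: [-0.6, -0.5, -2.0]
width: 0.015
```

```bash
python3 go.py; python3 - <<'E'
from h import *
W=world(cam("scene"))
m=(W[...,0]>.48)&(W[...,0]<.8)&(W[...,1]>.2)&(W[...,1]<.48)&(W[...,2]>.15)&(W[...,2]<.36)
for x0 in np.arange(.5,.76,.02):
    s=m&(W[...,0]>=x0)&(W[...,0]<x0+.02); 
    if s.sum(): print(round(x0,2),W[s].min(0).round(3),W[s].max(0).round(3),s.sum())
E
```

```text
t 21.5 pos [0.6629 0.3906 0.3109] yaw -91.4 w 0.015 F [-0.6 -0.5 -2. ] q6 2.1 zaxis [-0.002 -0.001 -1.   ]
0.54 [0.541 0.279 0.202] [0.56  0.384 0.238] 146
0.56 [0.56  0.277 0.203] [0.58  0.384 0.333] 570
0.58 [0.58  0.277 0.234] [0.6   0.324 0.323] 136
0.6 [0.6   0.277 0.258] [0.62  0.28  0.299] 72
0.62 [0.621 0.276 0.277] [0.64  0.279 0.308] 31
0.64 [0.641 0.276 0.304] [0.66  0.395 0.36 ] 65
0.66 [0.66  0.275 0.314] [0.68  0.421 0.36 ] 1592
0.68 [0.68  0.275 0.316] [0.696 0.391 0.337] 2251
```

play_rows([
  {"dx":0,"dy":0,"dz":0.2,"roll":0,"fingers":1},
  {"dx":0,"dy":0,"dz":0.4,"roll":0,"fingers":1},
  {"dx":0,"dy":0,"dz":0.5,"roll":0,"fingers":1},
  {"dx":0,"dy":0,"dz":0.5,"roll":0,"fingers":1},
  {"dx":0,"dy":0,"dz":0.5,"roll":0,"fingers":1},
  {"dx":0,"dy":0,"dz":0.5,"roll":0,"fingers":1},
  {"dx":0,"dy":0,"dz":0.5,"roll":0,"fingers":1},
  {"dx":0,"dy":0,"dz":0.5,"roll":0,"fingers":1},
  {"dx":0,"dy":0,"dz":0.5,"roll":0,"fingers":1},
  {"dx":0,"dy":0,"dz":0.3,"roll":0,"fingers":1},
  {"dx":0,"dy":0,"dz":0.2,"roll":0,"fingers":1},
  {"dx":0,"dy":0,"dz":0.1,"roll":0,"fingers":1},
  {"dx":0,"dy":0,"dz":0,"roll":0,"fingers":1},
])

```text
time: 22.63
tool_pos: [0.6637, 0.3885, 0.1238]
tcp_rot: [3.141, -0.043, -0.001]
wrist_force: [-0.2, -0.4, -2.6]
width: 0.017
```

play_rows([
  {"dx":0,"dy":0,"dz":0,"roll":0,"fingers":1},
  {"dx":0,"dy":0,"dz":0.15,"roll":0,"fingers":1},
  {"dx":0.05,"dy":0,"dz":0.15,"roll":0,"fingers":1},
  {"dx":0.15,"dy":0,"dz":0.15,"roll":0,"fingers":1},
  {"dx":0.2,"dy":0,"dz":0.2,"roll":0,"fingers":1},
  {"dx":0.2,"dy":0,"dz":0.2,"roll":0,"fingers":1},
  {"dx":0.2,"dy":0,"dz":0.2,"roll":0,"fingers":1},
  {"dx":0,"dy":0,"dz":0,"roll":0,"fingers":1},
], grip_force=20)

```text
time: 23.3
tool_pos: [0.6976, 0.3879, 0.0803]
tcp_rot: [3.141, -0.043, 0.0]
wrist_force: [2.6, 1.7, 4.1]
width: 0.015
```

```bash
python3 go.py; cat > b.py <<'E'
from h import *
W=world(cam("scene"))
m=(W[...,0]>.48)&(W[...,0]<.8)&(W[...,1]>.23)&(W[...,1]<.35)&(W[...,2]>.012)&(W[...,2]<.2)
for x0 in np.arange(.5,.8,.03):
    s=m&(W[...,0]>=x0)&(W[...,0]<x0+.03); 
    if s.sum(): print(round(x0,2),W[s].min(0).round(3),W[s].max(0).round(3),s.sum())
E
python3 b.py
```

```text
t 23.3 pos [0.6976 0.3879 0.0803] yaw -91.6 w 0.015 F [2.6 1.7 4.1] q6 2.07 zaxis [ 0. -0. -1.]
0.53 [0.554 0.28  0.014] [0.559 0.28  0.025] 3
0.56 [0.563 0.276 0.012] [0.59  0.347 0.048] 199
0.59 [0.59  0.275 0.016] [0.62  0.35  0.127] 981
0.62 [0.62  0.274 0.031] [0.65  0.328 0.098] 415
0.65 [0.65  0.273 0.044] [0.68 0.35 0.09] 618
0.68 [0.68  0.272 0.059] [0.71  0.35  0.199] 782
0.71 [0.71  0.272 0.076] [0.724 0.35  0.107] 851
```

play_rows([
  {"dx":0.13,"dy":0,"dz":0.17,"roll":0,"fingers":1},
  {"dx":0.12,"dy":0,"dz":0.17,"roll":0,"fingers":1},
  {"dx":0.1,"dy":0,"dz":0.18,"roll":0,"fingers":1},
  {"dx":0.1,"dy":0,"dz":0.18,"roll":0,"fingers":1},
  {"dx":0.08,"dy":0,"dz":0.18,"roll":0,"fingers":1},
  {"dx":0.06,"dy":0,"dz":0.18,"roll":0,"fingers":1},
  {"dx":0.05,"dy":0,"dz":0.18,"roll":0,"fingers":1},
  {"dx":0.04,"dy":0,"dz":0.18,"roll":0,"fingers":1},
  {"dx":0,"dy":0,"dz":0,"roll":0,"fingers":1},
])

```text
time: 24.1
tool_pos: [0.7221, 0.3868, 0.0229]
tcp_rot: [3.14, -0.042, -0.004]
wrist_force: [2.9, 0.2, 1.7]
width: 0.017
```

```bash
python3 go.py; python3 b.py
```

```text
t 24.1 pos [0.7221 0.3868 0.0229] yaw -91.5 w 0.017 F [2.9 0.2 1.7] q6 2.06 zaxis [-0.003 -0.002 -1.   ]
0.53 [0.556 0.276 0.019] [0.558 0.279 0.032] 6
0.56 [0.561 0.275 0.014] [0.59  0.279 0.034] 41
0.59 [0.59  0.276 0.014] [0.619 0.278 0.033] 10
0.62 [0.62  0.273 0.012] [0.65  0.35  0.101] 675
0.65 [0.65  0.273 0.012] [0.68  0.343 0.094] 144
0.68 [0.68  0.271 0.012] [0.71  0.349 0.117] 489
0.71 [0.71  0.271 0.012] [0.739 0.35  0.196] 1286
```

play_rows([
  {"dx":0,"dy":0,"dz":0.1,"roll":0,"fingers":1},
  {"dx":0,"dy":0,"dz":0.08,"roll":0,"fingers":1},
  {"dx":0,"dy":0,"dz":0,"roll":0,"fingers":1},
  {"dx":0,"dy":0,"dz":0,"roll":0,"fingers":0.9},
  {"dx":0,"dy":0,"dz":0,"roll":0,"fingers":0.8},
  {"dx":0,"dy":0,"dz":0,"roll":0,"fingers":0.7},
  {"dx":0,"dy":0,"dz":0,"roll":0,"fingers":0.7},
  {"dx":0,"dy":0,"dz":-0.2,"roll":0,"fingers":0.7},
  {"dx":0,"dy":0,"dz":-0.5,"roll":0,"fingers":0.7},
  {"dx":0,"dy":0,"dz":-0.8,"roll":0,"fingers":0.7},
  {"dx":0,"dy":0,"dz":-0.8,"roll":0,"fingers":0.7},
  {"dx":0,"dy":0,"dz":-0.8,"roll":0,"fingers":0.7},
  {"dx":0,"dy":0,"dz":-0.8,"roll":0,"fingers":0.5},
  {"dx":0,"dy":0,"dz":-0.8,"roll":0,"fingers":0.2},
  {"dx":0,"dy":0,"dz":-0.8,"roll":0,"fingers":0},
  {"dx":0,"dy":0,"dz":0,"roll":0,"fingers":0},
])

```text
time: 25.48
tool_pos: [0.7265, 0.3895, 0.2505]
tcp_rot: [-3.134, 0.041, -0.022]
wrist_force: [0.6, 0.4, 1.2]
width: 0.857
```

```bash
python3 go.py; cat > sh.py <<'E'
from h import *
C={n:cam(n) for n in("scene","top")}
for n,c in C.items():
    W=world(c)
    m=(W[...,0]>.5)&(W[...,0]<.82)&(W[...,1]>.2)&(W[...,1]<.42)
    for lo,hi in((.024,.036),(.082,.1)):
        P=W[m&(W[...,2]>lo)&(W[...,2]<hi)]
        if len(P)>20: print(n,"pan",lo,len(P),np.round(np.hstack([*cv2.minAreaRect((P[:,:2]*1000).astype(np.float32))]),1),P[:,2].min().round(3),P[:,2].max().round(3))
    m=(W[...,0]>.42)&(W[...,0]<.66)&(abs(W[...,1]+.005)<.1)&(W[...,2]>.073)&(W[...,2]<.13)
    P=W[m]; print(n,"shell",len(P),np.round(np.hstack([*cv2.minAreaRect((P[:,:2]*1000).astype(np.float32))]),1),P[:,2].max().round(3),"top at",P[P[:,2]>P[:,2].max()-.003].mean(0).round(3))
    m=(W[...,0]>.45)&(W[...,0]<.7)&(W[...,1]<-.17)&(W[...,1]>-.4)&(W[...,2]>.02)&(W[...,2]<.034)
    P=W[m]; print(n,"dish",len(P),cv2.minEnclosingCircle((P[:,:2]*1000).astype(np.float32)))
E
python3 sh.py
```

```text
t 25.48 pos [0.7265 0.3895 0.2505] yaw -91.5 w 0.857 F [0.6 0.4 1.2] q6 2.06 zaxis [ 0.014  0.007 -1.   ]
scene pan 0.024 621 [692.4 321.7 147.4 290.7  77.3] 0.024 0.036
scene pan 0.082 916 [701.4 277.1  92.4 244.4  44.6] 0.082 0.1
scene shell 1001 [516.5 -14.5  52.1  97.   51.2] 0.105 top at [ 0.527 -0.027  0.103]
scene dish 559 ((589.4189453125, -301.8888854980469), 78.96101379394531)
top pan 0.024 392 [672.7 297.4 187.6 227.6  88.1] 0.024 0.036
top pan 0.082 376 [687.9 281.4  83.2 227.   37. ] 0.082 0.098
top shell 921 [515.  -15.9  54.9  98.5  55.6] 0.106 top at [ 0.526 -0.029  0.104]
top dish 485 ((591.439697265625, -301.630859375), 78.0833969116211)
```

The pan is released. The shell is at (0.516, −0.015) with its long axis at about −36°, flat. The dish is at (0.590, −0.302), and its rim radius of 78 mm matches. Moving to the shell.

```bash
python3 go.py .516 -.015 .2 -126
```

```text
t 25.58 pos [0.7244 0.3884 0.2431] yaw -91.5 w 0.993 F [-1.  -0.2 -0.6] q6 2.06 zaxis [ 0.006  0.003 -1.   ]
units now-frame [-4.95 10.22  1.02]
roll units 8.62
units after roll [ 1.71 11.22  1.08]
```

play_rows([
  {"dx":-0.1,"dy":0.2,"dz":0,"roll":0,"fingers":0},
  {"dx":-0.3,"dy":0.6,"dz":0,"roll":0,"fingers":0},
  {"dx":-0.4,"dy":0.85,"dz":0,"roll":0,"fingers":0},
  {"dx":-0.4,"dy":0.85,"dz":0,"roll":0,"fingers":0},
  {"dx":-0.4,"dy":0.85,"dz":0,"roll":0,"fingers":0},
  {"dx":-0.4,"dy":0.85,"dz":0,"roll":0,"fingers":0},
  {"dx":-0.4,"dy":0.85,"dz":0,"roll":0,"fingers":0},
  {"dx":-0.4,"dy":0.85,"dz":0,"roll":0,"fingers":0},
  {"dx":-0.4,"dy":0.85,"dz":0,"roll":0,"fingers":0},
  {"dx":-0.4,"dy":0.85,"dz":0,"roll":0.6,"fingers":0},
  {"dx":-0.4,"dy":0.8,"dz":0,"roll":1,"fingers":0},
  {"dx":-0.3,"dy":0.7,"dz":0,"roll":1,"fingers":0},
  {"dx":0,"dy":0,"dz":0,"roll":1,"fingers":0},
  {"dx":0,"dy":0,"dz":0,"roll":1,"fingers":0},
  {"dx":0,"dy":0,"dz":0,"roll":1,"fingers":0},
  {"dx":0,"dy":0,"dz":0,"roll":1,"fingers":0},
  {"dx":0,"dy":0,"dz":0,"roll":1,"fingers":0},
  {"dx":0,"dy":0,"dz":0,"roll":1,"fingers":0},
  {"dx":0,"dy":0,"dz":0,"roll":0,"fingers":0},
])

```text
time: 27.17
tool_pos: [0.5351, 0.0303, 0.2359]
tcp_rot: [2.986, -0.971, -0.007]
wrist_force: [-0.8, -0.4, 0.1]
width: 1.0
```

```bash
python3 go.py .516 -.015 .062 -126
```

```text
t 27.17 pos [0.5351 0.0303 0.2359] yaw -126.0 w 1.0 F [-0.8 -0.4  0.1] q6 2.21 zaxis [-0.005 -0.    -1.   ]
units now-frame [0.3  1.18 4.35]
roll units -0.01
units after roll [0.28 1.2  4.35]
```

play_rows([
  {"dx":0.14,"dy":0.6,"dz":0,"roll":0,"fingers":0},
  {"dx":0.14,"dy":0.6,"dz":0,"roll":0,"fingers":0},
  {"dx":0,"dy":0,"dz":0.5,"roll":0,"fingers":0},
  {"dx":0,"dy":0,"dz":0.7,"roll":0,"fingers":0},
  {"dx":0,"dy":0,"dz":0.7,"roll":0,"fingers":0},
  {"dx":0,"dy":0,"dz":0.5,"roll":0,"fingers":0},
  {"dx":0,"dy":0,"dz":0,"roll":0,"fingers":0},
])

```text
time: 27.75
tool_pos: [0.5124, -0.0146, 0.1359]
tcp_rot: [2.986, -0.965, -0.019]
wrist_force: [-0.8, -0.5, 0.0]
width: 1.0
```

```bash
python3 go.py .516 -.015 .062 -126; python3 sh.py | grep shell
```

```text
t 27.75 pos [ 0.5124 -0.0146  0.1359] yaw -125.8 w 1.0 F [-0.8 -0.5  0. ] q6 2.12 zaxis [-0.012  0.001 -1.   ]
units now-frame [ 0.1  -0.06  1.85]
roll units 0.04
units after roll [ 0.08 -0.05  1.85]
scene shell 923 [517.  -13.8  51.5  97.8  49.8] 0.104 top at [ 0.526 -0.025  0.102]
top shell 16 [473.6   2.4  19.9   2.3  89.8] 0.089 top at [0.474 0.001 0.088]
```

play_rows([
  {"dx":0.1,"dy":-0.05,"dz":0.3,"roll":0,"fingers":0},
  {"dx":0,"dy":0,"dz":0.4,"roll":0,"fingers":0},
  {"dx":0,"dy":0,"dz":0.4,"roll":0,"fingers":0},
  {"dx":0,"dy":0,"dz":0.4,"roll":0,"fingers":0},
  {"dx":0,"dy":0,"dz":0.25,"roll":0,"fingers":0},
  {"dx":0,"dy":0,"dz":0,"roll":0,"fingers":0},
], grip_force=40)

```text
time: 28.35
tool_pos: [0.5215, -0.0154, 0.0709]
tcp_rot: [2.988, -0.968, -0.004]
wrist_force: [-0.4, 0.6, -0.8]
width: 1.001
```

play_rows([
  {"dx":0,"dy":0,"dz":0,"roll":0,"fingers":0.2},
  {"dx":0,"dy":0,"dz":0,"roll":0,"fingers":0.4},
  {"dx":0,"dy":0,"dz":0,"roll":0,"fingers":0.7},
  {"dx":0,"dy":0,"dz":0,"roll":0,"fingers":1},
  {"dx":0,"dy":0,"dz":0,"roll":0,"fingers":1},
  {"dx":0,"dy":0,"dz":0,"roll":0,"fingers":1},
  {"dx":0,"dy":0,"dz":0,"roll":0,"fingers":1},
])

```text
time: 28.93
tool_pos: [0.5241, -0.0156, 0.0743]
tcp_rot: [-2.988, 0.968, -0.005]
wrist_force: [-0.7, -0.7, 6.0]
width: 0.623
```

```bash
python3 go.py .516 -.015 .062 -126
```

```text
t 28.93 pos [ 0.5241 -0.0156  0.0743] yaw -125.9 w 0.623 F [-0.7 -0.7  6. ] q6 2.12 zaxis [ 0.003 -0.    -1.   ]
units now-frame [-0.17  0.11  0.31]
roll units 0.02
units after roll [-0.17  0.11  0.31]
```

The fingers closed at 53 mm, which fits the 56 mm shell. Lift gently and check.

play_rows([
  {"dx":0,"dy":0,"dz":-0.1,"roll":0,"fingers":1},
  {"dx":0,"dy":0,"dz":-0.2,"roll":0,"fingers":1},
  {"dx":0,"dy":0,"dz":-0.3,"roll":0,"fingers":1},
  {"dx":0,"dy":0,"dz":-0.4,"roll":0,"fingers":1},
  {"dx":0,"dy":0,"dz":-0.4,"roll":0,"fingers":1},
  {"dx":0,"dy":0,"dz":-0.4,"roll":0,"fingers":1},
  {"dx":0,"dy":0,"dz":-0.3,"roll":0,"fingers":1},
  {"dx":0,"dy":0,"dz":-0.1,"roll":0,"fingers":1},
  {"dx":0,"dy":0,"dz":0,"roll":0,"fingers":1},
])

```text
time: 29.68
tool_pos: [0.5236, -0.0155, 0.1624]
tcp_rot: [-2.988, 0.968, -0.005]
wrist_force: [0.7, -0.1, -1.1]
width: 0.617
```

```bash
python3 go.py .59 -.302 .15; python3 - <<'E'
from h import *
c=cam("scene"); save(c,"pics/held.png",(150,50,550,350),2)
E
```

```text
t 29.68 pos [ 0.5236 -0.0155  0.1624] yaw -125.9 w 0.617 F [ 0.7 -0.1 -1.1] q6 2.12 zaxis [ 0.003 -0.    -1.   ]
units now-frame [5.54 4.83 0.32]
```

View pics/held.png

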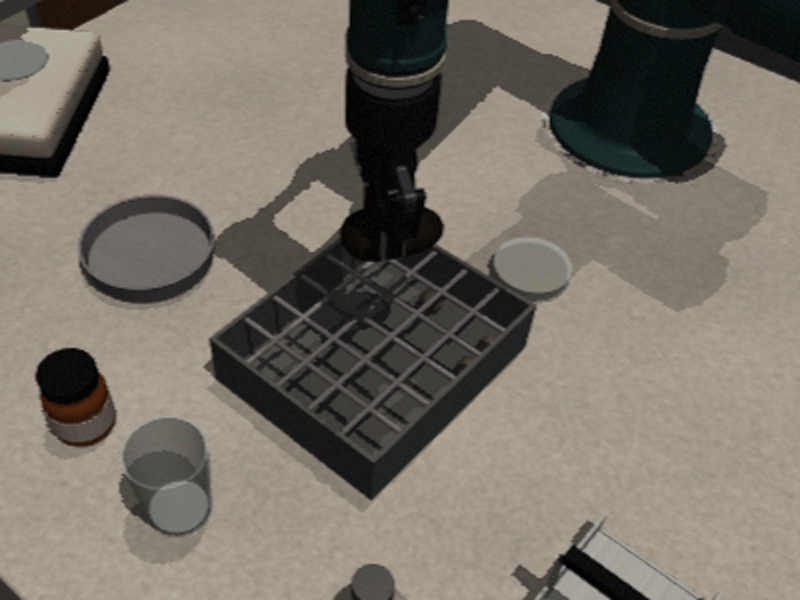

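The shell is held level at about (392,230). The pebbles are in the tub and the pan is standing flat at the lower right. On to the dish.

play_rows([
  {"dx":0.1,"dy":0.1,"dz":0,"roll":0,"fingers":1},
  {"dx":0.25,"dy":0.2,"dz":0,"roll":0,"fingers":1},
  {"dx":0.4,"dy":0.3,"dz":0,"roll":0,"fingers":1},
  {"dx":0.5,"dy":0.4,"dz":0,"roll":0,"fingers":1},
  {"dx":0.5,"dy":0.42,"dz":0,"roll":0,"fingers":1},
  {"dx":0.5,"dy":0.42,"dz":0,"roll":0,"fingers":1},
  {"dx":0.5,"dy":0.42,"dz":0,"roll":0,"fingers":1},
  {"dx":0.5,"dy":0.42,"dz":0,"roll":0,"fingers":1},
  {"dx":0.5,"dy":0.42,"dz":0,"roll":0,"fingers":1},
  {"dx":0.5,"dy":0.42,"dz":0,"roll":0,"fingers":1},
  {"dx":0.5,"dy":0.42,"dz":0,"roll":0,"fingers":1},
  {"dx":0.5,"dy":0.42,"dz":0,"roll":0,"fingers":1},
  {"dx":0.3,"dy":0.25,"dz":0,"roll":0,"fingers":1},
  {"dx":0.13,"dy":0.12,"dz":0,"roll":0,"fingers":1},
  {"dx":0,"dy":0,"dz":0,"roll":0,"fingers":1},
  {"dx":0,"dy":0,"dz":0,"roll":0,"fingers":1},
])

```text
time: 31.07
tool_pos: [0.5949, -0.3016, 0.1597]
tcp_rot: [-2.987, 0.969, 0.003]
wrist_force: [-0.3, 0.5, -1.6]
width: 0.618
```

```bash
python3 go.py .597 -.302 .02 -126
```

```text
t 31.07 pos [ 0.5949 -0.3016  0.1597] yaw -125.9 w 0.618 F [-0.3  0.5 -1.6] q6 1.69 zaxis [-0.001  0.001 -1.   ]
units now-frame [ 0.06 -0.02  3.49]
roll units 0.01
units after roll [ 0.05 -0.02  3.49]
```

play_rows([
  {"dx":0.05,"dy":0,"dz":0.2,"roll":0,"fingers":1},
  {"dx":0,"dy":0,"dz":0.4,"roll":0,"fingers":1},
  {"dx":0,"dy":0,"dz":0.4,"roll":0,"fingers":1},
  {"dx":0,"dy":0,"dz":0.4,"roll":0,"fingers":1},
  {"dx":0,"dy":0,"dz":0.4,"roll":0,"fingers":1},
  {"dx":0,"dy":0,"dz":0.4,"roll":0,"fingers":1},
  {"dx":0,"dy":0,"dz":0.4,"roll":0,"fingers":1},
  {"dx":0,"dy":0,"dz":0.3,"roll":0,"fingers":1},
  {"dx":0,"dy":0,"dz":0.2,"roll":0,"fingers":1},
  {"dx":0,"dy":0,"dz":0.1,"roll":0,"fingers":1},
  {"dx":0,"dy":0,"dz":0.1,"roll":0,"fingers":1},
  {"dx":0,"dy":0,"dz":0.05,"roll":0,"fingers":1},
  {"dx":0,"dy":0,"dz":0,"roll":0,"fingers":1},
])

```text
time: 32.15
tool_pos: [0.5974, -0.3032, 0.0267]
tcp_rot: [2.988, -0.968, 0.001]
wrist_force: [-0.1, 0.8, -1.3]
width: 0.617
```

play_rows([
  {"dx":0,"dy":0,"dz":0.06,"roll":0,"fingers":1},
  {"dx":0,"dy":0,"dz":0,"roll":0,"fingers":1},
  {"dx":0,"dy":0,"dz":0,"roll":0,"fingers":1},
])

```text
time: 32.4
tool_pos: [0.5974, -0.3034, 0.0245]
tcp_rot: [2.988, -0.969, 0.001]
wrist_force: [-0.4, 0.7, -0.7]
width: 0.621
```

play_rows([
  {"dx":0,"dy":0,"dz":0.06,"roll":0,"fingers":1},
  {"dx":0,"dy":0,"dz":0.06,"roll":0,"fingers":1},
  {"dx":0,"dy":0,"dz":0,"roll":0,"fingers":1},
  {"dx":0,"dy":0,"dz":0,"roll":0,"fingers":1},
])

```text
time: 32.73
tool_pos: [0.5968, -0.303, 0.0189]
tcp_rot: [-2.988, 0.969, 0.001]
wrist_force: [-0.7, 0.8, -1.3]
width: 0.617
```

play_rows([
  {"dx":0,"dy":0,"dz":0.05,"roll":0,"fingers":1},
  {"dx":0,"dy":0,"dz":0,"roll":0,"fingers":1},
  {"dx":0,"dy":0,"dz":0,"roll":0,"fingers":1},
])

```text
time: 32.98
tool_pos: [0.597, -0.3031, 0.0171]
tcp_rot: [-2.988, 0.969, 0.001]
wrist_force: [-0.3, -0.7, -0.4]
width: 0.619
```

play_rows([
  {"dx":0,"dy":0,"dz":0.04,"roll":0,"fingers":1},
  {"dx":0,"dy":0,"dz":0.03,"roll":0,"fingers":1},
  {"dx":0,"dy":0,"dz":0,"roll":0,"fingers":1},
])

```text
time: 33.23
tool_pos: [0.5973, -0.3033, 0.0166]
tcp_rot: [2.989, -0.969, 0.0]
wrist_force: [-4.8, 2.2, 9.7]
width: 0.615
```

play_rows([
  {"dx":0,"dy":0,"dz":0,"roll":0,"fingers":0.35},
  {"dx":0,"dy":0,"dz":0,"roll":0,"fingers":0.3},
  {"dx":0,"dy":0,"dz":0,"roll":0,"fingers":0.2},
  {"dx":0,"dy":0,"dz":0,"roll":0,"fingers":0},
  {"dx":0,"dy":0,"dz":0,"roll":0,"fingers":0},
  {"dx":0,"dy":0,"dz":-0.2,"roll":0,"fingers":0},
  {"dx":0,"dy":0,"dz":-0.5,"roll":0,"fingers":0},
  {"dx":0,"dy":0,"dz":-0.8,"roll":0,"fingers":0},
  {"dx":0,"dy":0,"dz":-0.8,"roll":0,"fingers":0},
  {"dx":0,"dy":0,"dz":-0.8,"roll":0,"fingers":0},
  {"dx":0,"dy":0,"dz":-0.8,"roll":0,"fingers":0},
  {"dx":0,"dy":0,"dz":-0.8,"roll":0,"fingers":0},
  {"dx":0,"dy":0,"dz":-0.5,"roll":0,"fingers":0},
  {"dx":0,"dy":0,"dz":0,"roll":0,"fingers":0},
])

```text
time: 34.4
tool_pos: [0.6003, -0.3049, 0.2305]
tcp_rot: [2.986, -0.968, 0.018]
wrist_force: [-0.3, -1.2, 1.3]
width: 1.0
```

```bash
python3 go.py; python3 - <<'E'
from h import *
C={n:cam(n) for n in("scene","top")}
a=cv2.resize(C["scene"]["pixels"][...,::-1],(533,400)); b=C["top"]["pixels"][200:350,140:240,::-1]; b=cv2.resize(b,(266,400))
cv2.imwrite("pics/final.png",np.hstack([a,b]))
for n,c in C.items():
    W=world(c)
    P=W[(np.hypot(W[...,0]-.59,W[...,1]+.302)<.062)&(W[...,2]>.014)&(W[...,2]<.06)]
    print(n,"shell",len(P),np.round(np.hstack([*cv2.minAreaRect((P[:,:2]*1000).astype(np.float32))]),1),P[:,2].max())
    m=(W[...,0]>.45)&(W[...,0]<.7)&(W[...,1]<-.17)&(W[...,1]>-.4)&(W[...,2]>.02)&(W[...,2]<.034)
    P=W[m]; print(n,"dish",cv2.minEnclosingCircle((P[:,:2]*1000).astype(np.float32)))
    m=(W[...,0]>.53)&(W[...,0]<.75)&(W[...,1]>.26)&(W[...,1]<.42)&(W[...,2]>.08)&(W[...,2]<.1)
    P=W[m]; print(n,"handle",len(P),np.round(np.hstack([*cv2.minAreaRect((P[:,:2]*1000).astype(np.float32))]),1),np.median(P[:,2]))
E
```

```text
t 34.4 pos [ 0.6003 -0.3049  0.2305] yaw -125.9 w 1.0 F [-0.3 -1.2  1.3] q6 1.69 zaxis [ 0.01  -0.006 -1.   ]
scene shell 795 [ 592.3 -296.1   50.2   98.    55.6] 0.04574258580214291
scene dish ((588.4533081054688, -302.1219482421875), 79.66836547851562)
scene handle 915 [647.4 331.8 116.   16.8  88.6] 0.09176674671198222
top shell 828 [ 591.4 -296.7   55.7   96.9   53. ] 0.0473189929197151
top dish ((591.0553588867188, -302.1329345703125), 78.12476348876953)
top handle 365 [649.  332.3 116.   14.8  88.5] 0.09282337101528026
```

View pics/final.png

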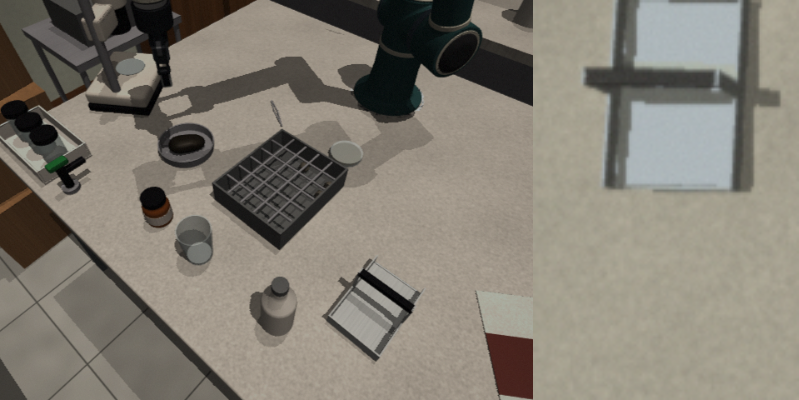

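The shell lies in the dish 6 mm from its centre, with its top at z 0.046. The pan is flat with its handle top at 0.092, and the three pebbles were seen in the tub. Handing in.

```bash
python3 -c "
from workcell import bot
print(bot.finish_job())"
```

```text
the job is handed in; nothing more can be done
None
```

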